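# Fetch the valve body from behind the flux row for brazing

### The job

The brass valve body is wanted on the brazing stand, but it is boxed in behind the three containers on the steel tray. Clear all three onto the plywood board, then stand the valve body upright on the middle of the firebrick, and only then put each container back, centred on the pad of its own colour. Keep the containers upright throughout, and leave the copper coupling where it is.

Things in the scene. Friction and masses are not known exactly. Their poses are not given: they have to be found in the camera images.
- tin_c (a point): Yellow flux tin with a bare-metal lid: upright cylinder, 52 mm across with straight sides up to 78 mm above its base, 84 mm tall in all, about 0.25 kg. Point at its centre, half-way up (42 mm above its base). z axis up along the tin. At the start it stands centred on the yellow pad.
- jar_c (a point): Red jar with a white label and a narrower black lid: upright cylinder, 52 mm across with straight sides up to 72 mm above its base, 92 mm tall in all, about 0.22 kg. Point at its centre, half-way up (46 mm above its base). z axis up. At the start it stands centred on the red pad.
- bottle_c (a point): Blue bottle with a white label and a small white cap: upright cylinder, 52 mm across with straight sides up to 76 mm above its base, 102 mm tall in all, about 0.2 kg. Point at its centre, half-way up (51 mm above its base). z axis up. At the start it stands centred on the blue pad.
- valve_c (a point): Brass valve body on its flat base, behind the containers: block 30 x 30 mm, 28 high; round ports 20 mm across stick out along +y and -y (58 mm overall); gland 18 mm across on top (40 mm tall in all). About 0.25 kg. Point: centre of the block, 14 mm above its base. Free flat faces look along +x and -x, z up. Stands on the tray's plate, about 60 mm behind the row: no room for a finger between.
- coupling_c (a point): Short bare copper coupling standing on end at one rear corner of the tray: tube 22 mm across, 30 mm tall. Point at its centre, 15 mm above its base. It stays where it is. (A brass nut, 26 mm across and 18 mm tall, lies in the other rear corner.)
- pad_yellow: Yellow pad, 66 x 66 mm, 2 mm thick, fixed on the steel tray: place of the yellow tin. Origin: centre of its underside; top 6 mm above the table. The three pads lie in a row along their common y axis, 72 mm apart; +x points to the rear of the tray, where the valve body is.
- pad_red: Red pad, like the yellow one: place of the red jar. Origin: centre of its underside; top 6 mm above the table; axes as for the yellow pad. The tray under the pads: 250 mm along the row, 190 mm deep, top of its plate 4 mm above the table; lip 24 mm high at the rear edge, 128 mm behind the line of the pads' centres; end lips 12 mm high.
- pad_blue: Blue square pad, like the yellow one: place of the blue bottle. Origin at the centre of its underside; top 6 mm above the table; axes as for the yellow pad.
- board: Plywood board lying fixed on the table, 260 mm (its x) by 110 mm (its y), 6 mm thick: the side area, with room for the three containers in a row along its x. Origin at the centre of its underside.
- hearth_top (a point): Brazing stand: cream square firebrick, 114 x 114 mm, on a round steel plate 150 mm across; the brick's flat top is 44 mm above the table. Point at the centre of the top, which carries a thin dark painted circle 64 mm across; z up.

How it is judged (in metres and radians):
On the way, in this order (a step that is already met when the one before it is completed fails the run):
1. all three containers stand on the plywood board, released, with the valve body not yet fetched (x of tin_c in the frame of board between -0.128 and 0.128 m and y of tin_c in the frame of board between -0.053 and 0.053 m and angle between each of tin_c, jar_c, bottle_c's own z axis and vertical below 0.12 rad and height (world z) of tin_c between 0.042 and 0.054 m and linear speed of each of tin, jar, bottle below 0.03 m/s and contact force between each of tin, jar, bottle and the fingers below 0.3 N and x of jar_c in the frame of board between -0.128 and 0.128 m and y of jar_c in the frame of board between -0.053 and 0.053 m and height (world z) of jar_c between 0.046 and 0.058 m and x of bottle_c in the frame of board between -0.128 and 0.128 m and y of bottle_c in the frame of board between -0.053 and 0.053 m and height (world z) of bottle_c between 0.051 and 0.063 m and distance of valve_c from where it was at the start of the episode below 0.03 m), for 0.2 s.
2. the valve body stands in the middle of the firebrick, released, with the three containers still on the board (horizontal distance between valve_c and hearth_top below 0.015 m and angle between each of valve_c, tin_c, jar_c, bottle_c's own z axis and vertical below 0.12 rad and height (world z) of valve_c between 0.052 and 0.064 m and linear speed of each of valve, tin, jar, bottle below 0.03 m/s and contact force between each of valve, tin, jar, bottle and the fingers below 0.3 N and x of tin_c in the frame of board between -0.128 and 0.128 m and y of tin_c in the frame of board between -0.053 and 0.053 m and height (world z) of tin_c between 0.042 and 0.054 m and x of jar_c in the frame of board between -0.128 and 0.128 m and y of jar_c in the frame of board between -0.053 and 0.053 m and height (world z) of jar_c between 0.046 and 0.058 m and x of bottle_c in the frame of board between -0.128 and 0.128 m and y of bottle_c in the frame of board between -0.053 and 0.053 m and height (world z) of bottle_c between 0.051 and 0.063 m), for 0.2 s.
At the end, for the whole second after the job is handed in: Valve body upright (0.12 rad) on the firebrick within 15 mm of its middle; tin, jar and bottle each upright on the pad of its own colour within 12 mm of its centre; copper coupling within 20 mm of its start; all released and at rest (horizontal distance between valve_c and hearth_top below 0.015 m and angle between each of valve_c, tin_c, jar_c, bottle_c's own z axis and vertical below 0.12 rad and height (world z) of valve_c between 0.052 and 0.064 m and linear speed of each of valve, tin, jar, bottle below 0.03 m/s and contact force between each of valve, tin, jar, bottle and the fingers below 0.3 N and horizontal distance between tin_c and pad_yellow below 0.012 m and height (world z) of tin_c between 0.042 and 0.054 m and horizontal distance between jar_c and pad_red below 0.012 m and height (world z) of jar_c between 0.046 and 0.058 m and horizontal distance between bottle_c and pad_blue below 0.012 m and height (world z) of bottle_c between 0.051 and 0.063 m and distance of coupling_c from where it was at the start of the episode below 0.02 m); the robot touches nothing.
It fails at once if the yellow tin is tipped over (more than 0.7 rad) (angle between tin_c's own z axis and vertical above 0.7 rad).
It fails at once if the red jar is tipped over (more than 0.7 rad) (angle between jar_c's own z axis and vertical above 0.7 rad).
It fails at once if the blue bottle is tipped over (more than 0.7 rad) (angle between bottle_c's own z axis and vertical above 0.7 rad).
It fails at once if the copper coupling is pushed away (more than 30 mm) (distance of coupling_c from where it was at the start of the episode above 0.03 m).
It also fails if it takes over 144 s, if anything falls off the work surface, if the arm or the gripper's body presses on something with over 40 N, if the wrist force passes 120 N, or if a joint passes its speed limit or range.

### The arm

A 6-joint arm with a two-finger parallel gripper is mounted at the origin on the work surface. World frame = base frame: x ahead of the robot, y to its left, z up, the work surface at z = 0. Lengths are in m, angles in degrees, forces in N, time in s.
With the tool pointing down it reaches from about 0.225 to 0.875 m from the base axis. Payload 3.4 kg.
Tool frame: the origin (TCP) lies at the very end of the fingers, on their centre line; the grasp point (between the pads) lies 19 mm behind it (bot.grasp_offset is the distance from the TCP to the grasp point, in m); z points along the fingers, y is the line along which they close (so a half turn about z gives the same grasp; the last joint's range is limited). The gripper opens to 85 mm and grips with 20 to 120 N. Pads are 22 mm wide; open, the fingers measure 114 mm over their backs; the gripper's body (76 mm by 85 mm) begins 54 mm behind the grasp point. The pads swing forward as they close: fully open they stand 13 mm farther back than shut.
Start: joints at [-75.974, 15.808, 86.224, -0, 77.962, -6.933], TCP at [0.206, -0.537, 0.231] pointing down, gripper open.
Joint ranges: [-165.64, 165.64], [-43.16, 119.46], [12.63, 154.43], [-67.54, 247.53], [6.08, 155.33], [-154.97, 154.97]. Speed limits (degrees/s): [147.25, 147.25, 180, 180, 180, 180].

### API

Orientations are given as a 3x3 rotation matrix whose columns are the frame's x, y, z axes.
In Python, from plant import monitor, vision, workorder, spotter, bot gives the robot as it stands. The module is installed in compiled form; this text tells all that it offers.
- The arm moves only by the tool send_rows, never from a script. Its argument "rows" is text: rows parted by semicolons, each of 4 numbers parted by spaces: the shift along the tool's x, y, z in cm, then the turn about the tool's z in rad. A call has 1 to 10 rows; each row shifts and turns the commanded pose from where the row before left it, along the tool's axes as they then stand; what a row does not reach is not made up. A row lasts 1/10 s, in which the tool goes at most 50 mm and 8.59 degrees, less where a joint would pass 70% of its speed; a pose out of reach is approached as far as the arm can. A call with a gripper value outside its range is refused whole. "hand" is the closure, from 0 (fully open) to 1 (shut), set as the call begins (left out, the last holds). The fingers move at their own pace and stop on an object; the grip force is fixed at half the most. Time passes only in rows, so rows that do not move let the fingers close. It gives the time, the measured TCP pose, the force, the opening and the grip force at its end, in the units of the state.
- monitor.observe(): the state, without advancing time (a new reading comes with each control period).
- vision.read_camera(name): name is "side" or "top" or "wrist"; returns a dict with "img" (384x512x3 uint8, red, green, blue), "fx", "fy", "cx", "cy" (pixels), "dist" ([k1, k2, p1, p2, k3] as OpenCV has them; the pictures are not rectified), "R" (3x3) and "t" (3): a world point X has camera coordinates R X + t. Camera axes: x right, y down, z forward; pixel columns grow to the right and rows downward; lengths in m; the calibration is good to about 2 mm. A picture is of the moment at which its call begins. There is no depth.
- workorder.sign_off(): hands the job in; it is judged then, once.
Trained networks look in the newest picture that a camera, given by its name, has taken for a name from the list of things; names that differ only in an ending like _2 or _b are one class to them, and where a whole thing is asked for, a point or a joint stands for the part that bears it (a point fixed in the world has none). Each returns a list of dicts, best first, with "p" (0 to 1); they miss things now and then, are a little off and sometimes report something else, mostly with a low value. They report only what shows in the picture. A call takes as long as a camera call.
- spotter.boxes_of(camera, name): "bbox" ([centre column, centre row, width, height] in pixels, round what is visible of it).
- spotter.regions_of(camera, name): "region" (384x512 bool, what is visible of it) and "bbox" ([centre column, centre row, width, height] in pixels, round what is visible of it).
- spotter.landmark_of(camera, name): "pixel" ([column, row] in pixels: a listed point, or the origin of a listed thing).
The state is a dict: "clock": time; "q": joint angles; "dq": joint speeds; "joint_torque": joint torques, N m; "eef_pos": TCP position; "orientation": TCP orientation; "force": force on the tool from outside, world axes, zero at the start; "wrist_torque": the same for the moment, N m; "gripper_width": finger opening in m; "grasp_force": force on a finger pad.
Only numpy, scipy, OpenCV 4.12 (cv2) and the standard library are available. Lean on these libraries where they do the work, as an engineer would, in place of code of your own. Each camera call takes 0.05 s, during which the arm holds its last target. There are 200 camera calls.

## Working session

There is one attempt and no reset: what is moved stays moved. The work goes in short steps, Python scripts to look and compute and a tool call to move; the robot and the scene stay as the last step left them, time stands still between calls to the robot, and variables do not carry over. Pictures are saved under pics/ and viewed, at most 14 in all, crops included, and the job is handed in when it is done.

Besides the shell and the picture viewer there is one more tool, called after ">>>" as a command line: name --argument value ..., lists and objects as JSON in quotes. send_rows: Moves the arm, as the interface text tells. Its arguments: {"type":"object","properties":{"rows":{"type":"string"},"hand":{"type":"number"}},"required":["rows"]}

```bash
mkdir -p pics
cat > h.py <<'E'
import numpy as np, cv2
from plant import monitor, vision, workorder, spotter, bot
def cam(n): return vision.read_camera(n)
def ray(c,px):
    K=np.array([[c['fx'],0,c['cx']],[0,c['fy'],c['cy']],[0,0,1]])
    u=cv2.undistortPoints(np.array([[px]],float),K,np.array(c['dist'],float))[0,0]
    R=np.array(c['R']);o=-R.T@np.array(c['t']);d=R.T@np.array([u[0],u[1],1]);return o,d
def atz(c,px,z):
    o,d=ray(c,px);return o+d*(z-o[2])/d[2]
def tri(rs):
    A=0;b=0
    for o,d in rs:
        d=d/np.linalg.norm(d);P=np.eye(3)-np.outer(d,d);A=A+P;b=b+P@o
    return np.linalg.solve(A,b)
def save(n,f): 
    c=cam(n);cv2.imwrite('pics/'+f,cv2.cvtColor(c['img'],cv2.COLOR_RGB2BGR));return c
E
python3 - <<'E'
from h import *
np.set_printoptions(precision=4,suppress=True)
s=monitor.observe();print(s['eef_pos'],s['orientation'],s['gripper_width'],s['force'],bot.grasp_offset)
t=save('top','top0.png');d=save('side','side0.png')
for n,z in dict(tin_c=.048,jar_c=.052,bottle_c=.057,valve_c=.018,coupling_c=.019,pad_yellow=.006,pad_red=.006,pad_blue=.006,board=.006,hearth_top=.044).items():
    for cn,c in(('top',t),('side',d)):
        for r in spotter.landmark_of(cn,n)[:2]: print(n,cn,round(r['p'],2),np.round(r['pixel'],1),atz(c,r['pixel'],z))
for c in(t,d):print(-np.array(c['R']).T@c['t'],np.array(c['R'])[2],c['fx'])
E
```

```text
[ 0.2055 -0.5364  0.2304] [[ 0.9338  0.3577 -0.0005]
 [ 0.3577 -0.9338  0.0018]
 [ 0.0002 -0.0018 -1.    ]] 0.08555430688255852 [0.0844 0.3749 0.3618] 0.0187
tin_c top 0.86 [283.3 195.8] [ 0.5114 -0.0405  0.048 ]
tin_c top 0.22 [283.5 205.1] [ 0.49   -0.0407  0.048 ]
tin_c side 0.84 [282.4 189.4] [ 0.5063 -0.0435  0.048 ]
jar_c top 0.66 [221.8 201.8] [0.4982 0.0996 0.052 ]
jar_c side 0.64 [267.1 221.5] [0.4873 0.105  0.052 ]
jar_c side 0.61 [250.8 209.2] [0.5387 0.0748 0.052 ]
bottle_c top 0.79 [255.9 197.9] [0.5058 0.0219 0.057 ]
bottle_c side 0.61 [273.7 201.4] [0.501  0.0302 0.057 ]
valve_c top 0.66 [259.2 177. ] [0.561  0.0145 0.018 ]
valve_c side 0.57 [247.1 205.4] [0.574  0.0149 0.018 ]
coupling_c top 0.44 [208.8 163. ] [0.5958 0.134  0.019 ]
coupling_c top 0.3 [131.1 212.5] [0.4786 0.3177 0.019 ]
coupling_c side 0.55 [212.2 230.4] [0.6021 0.142  0.019 ]
pad_yellow top 0.57 [285.4 204.7] [ 0.4962 -0.0468  0.006 ]
pad_yellow top 0.26 [253.2 198.5] [0.5116 0.0292 0.006 ]
pad_yellow side 0.41 [281.9 202.7] [ 0.5078 -0.0495  0.006 ]
pad_red top 0.73 [226.5 206.3] [0.4935 0.0925 0.006 ]
pad_red side 0.56 [265.9 238.1] [0.4894 0.1034 0.006 ]
pad_blue top 0.52 [258.2 205.7] [0.4943 0.0175 0.006 ]
pad_blue side 0.67 [277.6 221.4] [0.4887 0.0317 0.006 ]
board top 0.64 [407.7 206.3] [ 0.4896 -0.3386  0.006 ]
board side 0.79 [320.5 161.9] [ 0.4822 -0.3057  0.006 ]
hearth_top top 0.74 [132.3 212.3] [0.4763 0.3079 0.044 ]
hearth_top side 0.74 [234.  288.5] [0.4673 0.3148 0.044 ]
[0.3521 0.0027 1.1479] [ 0.1511  0.0151 -0.9884] 486.85826820219637
[0.1947 0.8842 0.6229] [ 0.3204 -0.8029 -0.5027] 466.4369409161799
```

Run:
```python
import cv2
t=cv2.imread('pics/top0.png');d=cv2.imread('pics/side0.png')
a=cv2.resize(t[130:270,80:480],(800,280),interpolation=cv2.INTER_CUBIC);b=cv2.resize(d[120:330,140:420],(400,300),interpolation=cv2.INTER_CUBIC)
cv2.imwrite('pics/a.png',a)
cv2.imwrite('pics/b.png',cv2.resize(d[110:330,140:430],(780,592),interpolation=cv2.INTER_CUBIC))
```

```text
(no output)
```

View pics/a.png

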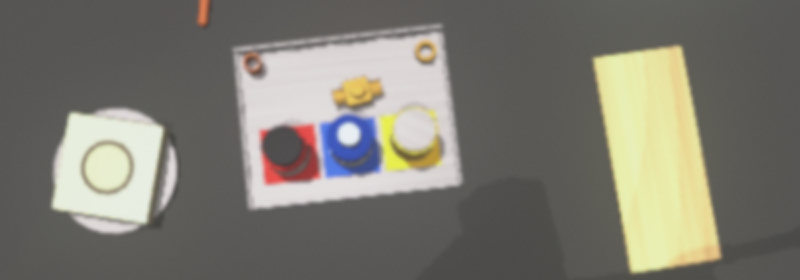

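View pics/b.png

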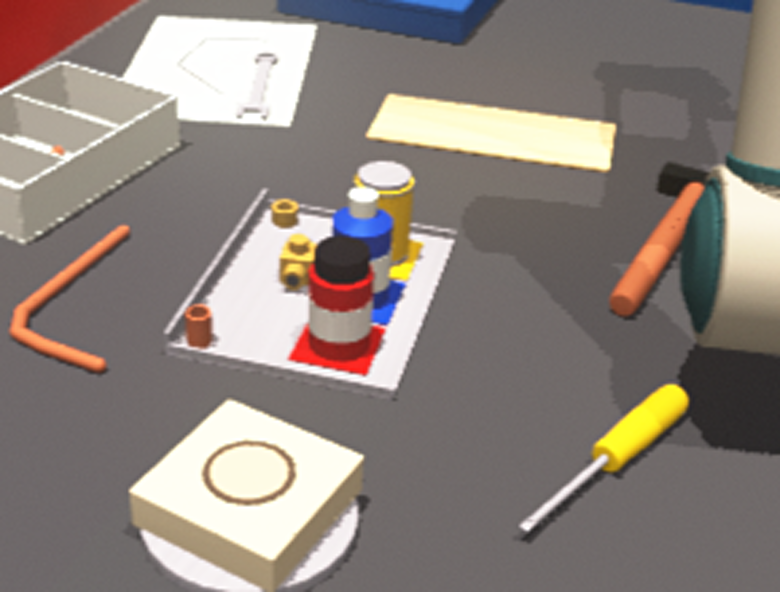

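The top view shows red at about (221,202), blue at (256,198) and yellow at (283,196) in full-image pixels. The valve is behind blue, the coupling is behind red, the board is on the right and the hearth is on the left. I'll move over the tray for a closer wrist view.

>>> send_rows --rows "2.9 -2.7 -0.7 0;2.9 -2.7 -0.7 0;2.9 -2.7 -0.7 0;2.9 -2.7 -0.7 0;2.9 -2.7 -0.7 0;2.9 -2.7 -0.7 0;2.9 -2.7 -0.7 0;2.9 -2.7 -0.7 0;2.9 -2.7 -0.7 0;2.9 -2.7 -0.7 0" --hand 0

```text
clock: 2.1
eef_pos: [0.3803, -0.1796, 0.3019]
orientation: [[0.934, 0.357, 0.001], [0.357, -0.934, -0.001], [0.001, 0.001, -1.0]]
force: [0.9, -1.1, 0.5]
gripper_width: 0.0854
grasp_force: 0.0
```

>>> send_rows --rows "2.9 -2.7 -0.7 0;2.9 -2.7 -0.7 0;2.9 -2.7 -0.7 0;2.9 -2.7 -0.7 0;0 0 0 -0.145;0 0 0 -0.145;0 0 0 -0.145;0 0 0 -0.145;0 0 0 -0.145;0 0 0 -0.145"

```text
clock: 3.1
eef_pos: [0.4496, -0.0387, 0.3293]
orientation: [[0.323, 0.946, 0.0], [0.946, -0.323, -0.0], [-0.0, 0.0, -1.0]]
force: [-0.5, 0.7, -0.8]
gripper_width: 0.0852
grasp_force: 0.0
```

>>> send_rows --rows "0 0 0 -0.145;0 0 0 -0.145;0 0 0 -0.145;0 0 0 0;0 0 0 0"

```text
clock: 3.6
eef_pos: [0.4496, -0.0388, 0.3293]
orientation: [[-0.097, 0.995, 0.0], [0.995, 0.097, -0.0], [-0.0, 0.0, -1.0]]
force: [0.2, 0.0, -0.3]
gripper_width: 0.0855
grasp_force: 0.0
```

Run:
```python
from h import *
np.set_printoptions(precision=4,suppress=True)
s=monitor.observe();print(s['clock'],s['eef_pos'],s['orientation'],s['q'])
w=save('wrist','w0.png');t=save('top','top1.png')
print(-np.array(w['R']).T@w['t'],np.array(w['R']),w['fx'])
cs=cam('side')
for n,z in dict(tin_c=.048,jar_c=.052,bottle_c=.057,valve_c=.018,coupling_c=.019,pad_yellow=.006,pad_red=.006,pad_blue=.006,board=.006,hearth_top=.044).items():
    for r in spotter.landmark_of('wrist',n)[:1]: print(n,round(r['p'],2),np.round(r['pixel'],1),atz(w,r['pixel'],z))
# top masks
for c,n in((t,'top'),):
  for nm,z in(('board',.006),('hearth_top',.044)):
    r=spotter.regions_of(n,nm)
    if r:
      pts=np.argwhere(r[0]['region'])[:,::-1]; P=np.array([atz(c,p,z)[:2] for p in pts]); print(nm,r[0]['p'],len(P),P.mean(0)); print(cv2.minAreaRect(P.astype(np.float32)*1000))
```

```text
3.6 [ 0.4496 -0.0388  0.3293] [[-0.0968  0.9953  0.0001]
 [ 0.9953  0.0968 -0.0001]
 [-0.0001  0.0001 -1.    ]] [-13.7732   2.4176  89.1782  -0.0053  88.3959 -19.329 ]
[0.4441 0.0262 0.4711] [[ 0.9953  0.0973 -0.0007]
 [ 0.0942 -0.9613  0.2588]
 [ 0.0245 -0.2576 -0.9659]] 271.7550198568026
tin_c 0.68 [291.2 166.3] [ 0.5092 -0.0383  0.048 ]
jar_c 0.68 [364.8  53.7] [0.5906 0.1312 0.052 ]
bottle_c 0.61 [292.6 123.2] [0.5013 0.027  0.057 ]
valve_c 0.63 [327.1 128.2] [0.5636 0.0248 0.018 ]
coupling_c 0.85 [364.6  52.7] [0.6015 0.1408 0.019 ]
pad_yellow 0.85 [287.7 163.3] [ 0.5089 -0.0401  0.006 ]
pad_red 0.7 [289.6  76.7] [0.4941 0.0979 0.006 ]
pad_blue 0.72 [290.9 122. ] [0.5053 0.0288 0.006 ]
board 0.81 [256.2 306.2] [ 0.4836 -0.3312  0.006 ]
hearth_top 0.81 3133 [0.4697 0.2973]
((469.3836669921875, 296.1358642578125), (144.80638122558594, 141.5482177734375), 89.64004516601562)
```

View pics/w0.png

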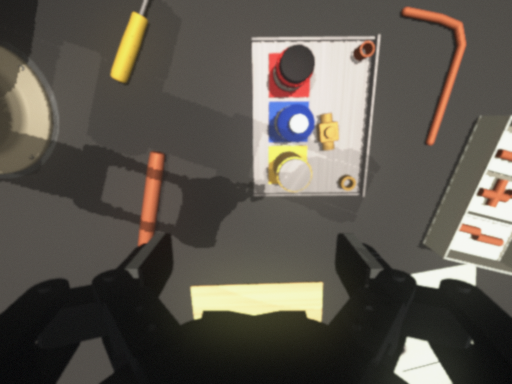

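```bash
cat >> h.py <<'E'
def proj(c,P):
    K=np.array([[c['fx'],0,c['cx']],[0,c['fy'],c['cy']],[0,0,1]])
    return cv2.projectPoints(np.array(P,float),cv2.Rodrigues(np.array(c['R'],float))[0],np.array(c['t'],float),K,np.array(c['dist'],float))[0][:,0]
E
python3 - <<'E'
from h import *
np.set_printoptions(precision=4,suppress=True)
w=cam('wrist');t=cam('top');s=cam('side')
for n,c,pp in(('w',w,[(253,38),(254,195)]),('t',t,[(204,234.5),(311,222.5)])):
    print(n,[atz(c,p,.008) for p in pp])
for n,c in(('w',w),('t',t),('s',s)):
    hsv=cv2.cvtColor(c['img'],cv2.COLOR_RGB2HSV)
    sat=(hsv[...,1]>150)&(hsv[...,2]>60)
    reg=np.zeros(sat.shape,np.uint8)
    h=hsv[...,0]
    for nm,m in(('yel',(h>20)&(h<35)),('blue',(h>100)&(h<130)),('red',(h<5)|(h>174))):
        mm=(m&sat).astype(np.uint8)
        k,l,st,ce=cv2.connectedComponentsWithStats(mm)
        o=proj(c,[[.495,{'yel':-.045,'blue':.022,'red':.094}[nm],.006]])[0]
        best=[i for i in range(1,k) if st[i,4]>60 and np.hypot(*(ce[i]-o))<25]
        P=[atz(c,p,.006)[:2] for i in best for p in np.argwhere(l==i)[:,::-1]]
        if not P: print(n,nm,'none');continue
        P=np.array(P);e=np.array([.9953,.0968]);f=np.array([-.0968,.9953])
        print(n,nm,len(P),'along x: min/max',(P@e).min(),(P@e).max(),'along y',(P@f).min(),(P@f).max())
big=cv2.resize(w['img'][20:215,235:395],(640,590)[::1],interpolation=cv2.INTER_CUBIC)
cv2.imwrite('pics/w0b.png',cv2.cvtColor(cv2.resize(w['img'][25:210,240:390],(600,600*185//150*1)[:1]+(600,),interpolation=cv2.INTER_CUBIC),cv2.COLOR_RGB2BGR))
E
```

```text
w [array([0.4302, 0.1469, 0.008 ]), array([ 0.4568, -0.1015,  0.008 ])]
t [array([0.4269, 0.1451, 0.008 ]), array([ 0.4533, -0.1063,  0.008 ])]
w yel none
w blue 694 along x: min/max 0.4720592372605973 0.5410976513555545 along y -0.04780587997493397 0.009963520547972778
w red 673 along x: min/max 0.469072483658984 0.5317411046139672 along y 0.020553776361140176 0.08557877687773284
t yel none
t blue none
t red 62 along x: min/max 0.4698081978943739 0.4946782566571707 along y 0.05659748220974462 0.07867133814938895
s yel 215 along x: min/max 0.46814779977994797 0.526466470422761 along y -0.20825209889517823 -0.056566987716322736
s blue 92 along x: min/max 0.4682346554590927 0.485620510633782 along y -0.05047224135107247 0.012765894556801312
s red 577 along x: min/max 0.467264100340111 0.5543781723264992 along y -0.06663828386135612 0.08567106656668048
```

The row is fitted: yellow (0.5105,-0.043), blue (0.503,0.029), red (0.4955,0.100), yaw about 6°. Yellow comes first, with the fingers front and rear.

>>> send_rows --rows "-0.5 3.0 0 0;-0.45 3.0 0 0;0 0 4.1 0;0 0 4.1 0;0 0 4.1 0;0 0 4.1 0;0 0 4.1 0;0 0 4.1 0;0 0 4.1 0;0 0 0 0"

```text
clock: 5.5
eef_pos: [0.5058, -0.0413, 0.0378]
orientation: [[-0.1, 0.995, -0.011], [0.995, 0.1, 0.002], [0.004, -0.011, -1.0]]
force: [-0.9, 0.2, 1.6]
gripper_width: 0.0854
grasp_force: 0.0
```

>>> send_rows --rows "0 0 0 0;0 0 0 0;0 0 0 0;0 0 0 0;0 0 0 0;0 0 0 0;0 0 0 0;0 0 0 0" --hand 1

```text
clock: 6.3
eef_pos: [0.5116, -0.0427, 0.0448]
orientation: [[-0.1, 0.995, 0.004], [0.995, 0.1, -0.001], [-0.002, 0.004, -1.0]]
force: [-1.7, -0.7, 6.1]
gripper_width: 0.0507
grasp_force: 62.9
```

>>> send_rows --rows "0 0 -0.5 0;0 0 -1.5 0;0 0 -3 0;0 0 -3 0;0 0 -3 0;0 0 -3 0;0 0 0 0"

```text
clock: 7.0
eef_pos: [0.5134, -0.0428, 0.1872]
orientation: [[-0.1, 0.995, 0.011], [0.995, 0.1, -0.002], [-0.003, 0.01, -1.0]]
force: [1.1, -0.3, -1.8]
gripper_width: 0.0511
grasp_force: 63.0
```

Run:
```python
from h import *
np.set_printoptions(precision=4,suppress=True)
t=save('top','top2.png');w=save('wrist','w2.png')
hsv=cv2.cvtColor(t['img'],cv2.COLOR_RGB2HSV)
m=((hsv[...,0]>10)&(hsv[...,0]<32)&(hsv[...,1]>70)&(hsv[...,2]>120)).astype(np.uint8);m[:,:340]=0
k,l,st,ce=cv2.connectedComponentsWithStats(m);i=1+st[1:,4].argmax()
pts=np.argwhere(l==i)[:,::-1];P=np.array([atz(t,p,.006)[:2] for p in pts],np.float32)*1000
r=cv2.minAreaRect(P);print(len(P),P.mean(0),r,cv2.boxPoints(r))
# hearth ring via hough on top
im=cv2.resize(t['img'][160:260,90:180],None,fx=4,fy=4,interpolation=cv2.INTER_CUBIC);g=cv2.cvtColor(im,cv2.COLOR_RGB2GRAY)
c=cv2.HoughCircles(g,cv2.HOUGH_GRADIENT,1.5,50,param1=80,param2=25,minRadius=35,maxRadius=75)
print(c,[atz(t,(90+x/4-.4,160+y/4-.4),.044) for x,y,_ in (c[0] if c is not None else [])])
```

```text
2870 [ 484.4543 -361.9175] ((487.0523681640625, -354.7220153808594), (261.9613342285156, 82.09740447998047), 7.22772741317749) [[ 351.948  -330.4786]
 [ 362.2769 -411.9237]
 [ 622.1567 -378.9654]
 [ 611.8278 -297.5204]]
[[[174.75 215.25  53.75]
  [192.75 276.75  72.5 ]
  [216.75 165.75  65.9 ]
  [251.25 240.75  39.2 ]
  [108.75 152.25  47.3 ]
  [138.75 293.25  40.85]
  [119.25 212.25  53.9 ]
  [339.75 240.75  54.35]
  [135.75  45.75  63.95]
  [  3.75 255.75  65.75]
  [134.25 377.25  70.85]]] [array([0.4737, 0.3055, 0.044 ]), array([0.4381, 0.2939, 0.044 ]), array([0.5024, 0.2816, 0.044 ]), array([0.4587, 0.2602, 0.044 ]), array([0.5107, 0.3459, 0.044 ]), array([0.4287, 0.3254, 0.044 ]), array([0.4756, 0.3384, 0.044 ]), array([0.4585, 0.2088, 0.044 ]), array([0.5737, 0.3321, 0.044 ]), array([0.4505, 0.4066, 0.044 ]), array([0.3806, 0.3267, 0.044 ])]
```

View pics/w2.png

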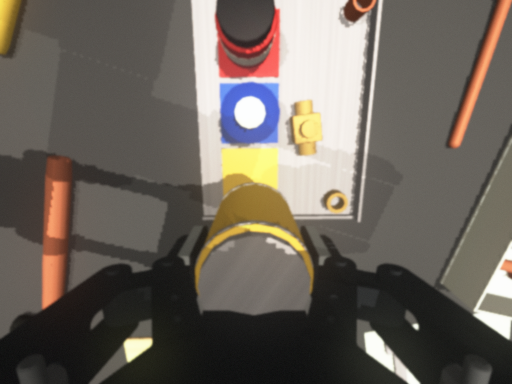

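Run:
```python
from h import *
np.set_printoptions(precision=4,suppress=True)
t=cam('top')
C=np.array([atz(t,p,.006) for p in[(377,158.5),(421,153),(440,260),(396,266)]]);print(C,C.mean(0))
print(np.linalg.norm(C[0]-C[1]),np.linalg.norm(C[1]-C[2]))
H=np.array([atz(t,p,.044) for p in[(115,186.5),(162,193),(156,241),(106,235)]]);print(H,H.mean(0)); print(atz(t,(80+107/2,130+167/2),.044))
print(monitor.observe()['eef_pos'])
```

```text
[[ 0.6063 -0.2696  0.006 ]
 [ 0.6196 -0.3789  0.006 ]
 [ 0.3611 -0.4109  0.006 ]
 [ 0.3491 -0.3043  0.006 ]] [ 0.484  -0.3409  0.006 ]
0.11008622054753671 0.2604829240494109
[[0.5371 0.3512 0.044 ]
 [0.5208 0.2392 0.044 ]
 [0.4101 0.2508 0.044 ]
 [0.4239 0.3685 0.044 ]] [0.473  0.3024 0.044 ]
[0.4735 0.305  0.044 ]
[ 0.5094 -0.042   0.1816]
```

>>> send_rows --rows "-2.1 0.2 0 0;-4.2 0.4 0 0;-4.2 0.4 0 0;-4.2 0.4 0 0;-4.2 0.4 0 0;-4.2 0.4 0 0;-4.2 0.4 0 0;-2.0 0.1 0 0;0 0 0 0.08;0 0 0 0.14"

```text
clock: 8.15
eef_pos: [0.5652, -0.3315, 0.1789]
orientation: [[0.126, 0.992, -0.004], [0.992, -0.126, 0.003], [0.003, -0.005, -1.0]]
force: [0.4, 0.4, -3.2]
gripper_width: 0.0507
grasp_force: 63.0
```

>>> send_rows --rows "0 0 1 0.14;0 0 1 0.14;0 0 1 0.14;0 0 1 0.14;0 0 1 0.14;0 0 1 0.14;0 0 1 0.14;0 0 1 0.14;0 0 0 0.12;0 0 0 0.08"

```text
clock: 9.15
eef_pos: [0.5648, -0.3299, 0.099]
orientation: [[0.992, 0.126, -0.005], [0.126, -0.992, 0.004], [-0.004, -0.004, -1.0]]
force: [0.9, -0.2, -1.8]
gripper_width: 0.0511
grasp_force: 62.9
```

Run:
```python
from h import *
np.set_printoptions(precision=4,suppress=True)
cam('side');s=monitor.observe();print(s['clock'],s['eef_pos'],s['orientation'],s['q'])
```

```text
9.2 [ 0.5649 -0.33    0.0993] [[ 0.9921  0.125  -0.0043]
 [ 0.125  -0.9921  0.0032]
 [-0.0039 -0.0037 -1.    ]] [-36.3831  27.8771  86.634    0.0007  65.7945  46.4336]
```

>>> send_rows --rows "0 0 1.5 0;0 0 1.5 0;0 0 1.2 0;0 0 0.7 0;0 0 0.4 0;0 0 0 0;0 0 0 0;0 0 0 0"

```text
clock: 10.0
eef_pos: [0.5668, -0.3314, 0.0501]
orientation: [[0.991, 0.13, 0.001], [0.13, -0.991, -0.001], [0.001, 0.001, -1.0]]
force: [-0.4, -0.7, -3.0]
gripper_width: 0.0509
grasp_force: 62.8
```

>>> send_rows --rows "0 0 0.3 0;0 0 0.1 0;0 0 0 0;0 0 0 0"

```text
clock: 10.4
eef_pos: [0.5664, -0.3311, 0.0453]
orientation: [[0.991, 0.13, -0.0], [0.13, -0.991, -0.0], [-0.0, 0.0, -1.0]]
force: [-0.3, -0.4, -1.9]
gripper_width: 0.051
grasp_force: 62.8
```

>>> send_rows --rows "0 0 0.1 0;0 0 0 0;0 0 0 0"

```text
clock: 10.7
eef_pos: [0.5665, -0.3312, 0.0449]
orientation: [[0.991, 0.13, 0.001], [0.13, -0.991, -0.0], [0.0, 0.0, -1.0]]
force: [-0.2, 1.7, 2.2]
gripper_width: 0.051
grasp_force: 63.3
```

>>> send_rows --rows "0 0 0 0;0 0 0 0;0 0 0 0;0 0 0 0;0 0 0 0;0 0 0 0" --hand 0

```text
clock: 11.3
eef_pos: [0.5664, -0.3311, 0.0443]
orientation: [[0.991, 0.13, 0.0], [0.13, -0.991, -0.0], [-0.0, 0.0, -1.0]]
force: [0.0, -0.7, -0.5]
gripper_width: 0.0853
grasp_force: 0.0
```

>>> send_rows --rows "0 0 -1.5 0;0 0 -3 0;0 0 -3 0;0 0 -3 0;0 0 -3 0;0 0 0 0;0 0 0 0"

```text
clock: 12.0
eef_pos: [0.5665, -0.3312, 0.18]
orientation: [[0.991, 0.13, 0.001], [0.13, -0.991, -0.001], [0.001, 0.001, -1.0]]
force: [-1.1, 0.5, -0.6]
gripper_width: 0.0853
grasp_force: 0.0
```

```bash
cat >> h.py <<'E'
def go(x,y,z,yaw):
    """tool-axis shift at current orientation, then turn (y axis world yaw, deg, mod 180)"""
    s=monitor.observe();R=np.array(s['orientation']);d=R.T@(np.array([x,y,z])-s['eef_pos'])
    a=np.degrees(np.arctan2(R[1,1],R[0,1]));turn=-((yaw-a+90)%180-90)
    print('t',s['clock'],'pos',np.round(s['eef_pos'],4),'yaw',round(a,1),'shift cm',np.round(d*100,2),'turn rad',round(np.radians(turn),3),'q6',round(s['q'][5],1))
E
python3 - <<'E'
from h import *
np.set_printoptions(precision=4,suppress=True)
c=save('wrist','w3.png')
cv2.imwrite('pics/w3.png',cv2.cvtColor(c['img'],cv2.COLOR_RGB2BGR))
t=cam('top')
for r in spotter.landmark_of('top','tin_c')[:1]:print(r['p'],atz(t,r['pixel'],.048))
for r in spotter.landmark_of('top','pad_yellow')[:1]:print(r['p'],atz(t,r['pixel'],.006))
go(.4955,.1004,.19,6)
E
```

```text
0.85 [ 0.5684 -0.3339  0.048 ]
0.7 [ 0.4994 -0.0376  0.006 ]
t 12.2 pos [ 0.5656 -0.3305  0.1776] yaw -82.5 shift cm [ -1.33 -43.64  -1.14] turn rad -1.545 q6 46.1
```

View pics/w3.png

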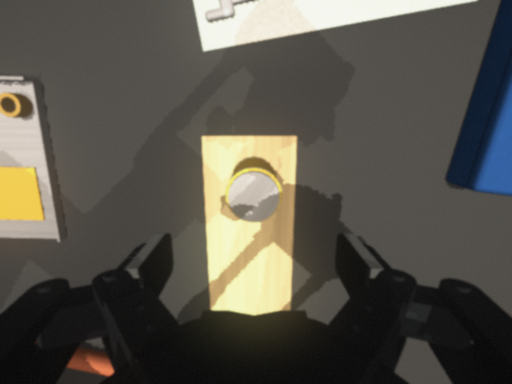

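>>> send_rows --rows "-0.1 -4.4 -0.5 0;-0.1 -4.4 -0.6 0;-0.1 -4.4 0 0;-0.1 -4.4 0 0;-0.1 -4.4 0 0;-0.1 -4.4 0 0;-0.2 -4.4 0 0;-0.2 -4.4 0 0;-0.2 -4.4 0 0;-0.2 -4.0 0 0"

```text
clock: 13.2
eef_pos: [0.4944, 0.1012, 0.1893]
orientation: [[0.991, 0.131, -0.002], [0.131, -0.991, 0.0], [-0.002, -0.0, -1.0]]
force: [0.4, 0.9, 0.3]
gripper_width: 0.0856
grasp_force: 0.0
```

>>> send_rows --rows "0 0 0 -0.145;0 0 0 -0.145;0 0 0 -0.145;0 0 0 -0.145;0 0 0 -0.145;0 0 0 -0.145;0 0 0 -0.145;0 0 0 -0.145;0 0 0 -0.145;0 0 0 -0.145"

```text
clock: 14.2
eef_pos: [0.495, 0.0993, 0.1892]
orientation: [[-0.016, 1.0, -0.002], [1.0, 0.016, -0.0], [-0.0, -0.002, -1.0]]
force: [-0.5, 0.1, 0.3]
gripper_width: 0.0853
grasp_force: 0.0
```

>>> send_rows --rows "0 0 0 -0.095;0 0 0 0;0 0 0 0"

```text
clock: 14.5
eef_pos: [0.4952, 0.0994, 0.1896]
orientation: [[-0.103, 0.995, -0.001], [0.995, 0.103, -0.0], [-0.0, -0.001, -1.0]]
force: [0.3, 0.5, 0.2]
gripper_width: 0.0854
grasp_force: 0.0
```

Run:
```python
from h import *
go(.4955,.1004,.0425,6)
c=save('wrist','w4.png');t=save('top','top4.png')
for cn,k in(('wrist',c),('top',t)):
  for n,z in(('pad_yellow',.006),('jar_c',.052),('hearth_top',.044)):
    for r in spotter.landmark_of(cn,n)[:1]:print(cn,n,r['p'],atz(k,r['pixel'],z))
# full yellow pad
for k in(c,t):
  hsv=cv2.cvtColor(k['img'],cv2.COLOR_RGB2HSV)
  m=((hsv[...,0]>22)&(hsv[...,0]<35)&(hsv[...,1]>140)&(hsv[...,2]>90)).astype(np.uint8)
  K,l,st,ce=cv2.connectedComponentsWithStats(m)
  for i in range(1,K):
    if st[i,4]>80:
      P=np.array([atz(k,p,.006)[:2] for p in np.argwhere(l==i)[:,::-1]],np.float32)*1000;print(st[i,4],P.mean(0),cv2.minAreaRect(P))
```

```text
t 14.5 pos [0.4952 0.0994 0.1896] yaw 5.9 shift cm [ 0.1   0.06 14.71] turn rad -0.002 q6 -2.5
wrist pad_yellow 0.8 [ 0.50421123 -0.04352665  0.006     ]
wrist jar_c 0.74 [0.48990189 0.10162479 0.052     ]
wrist hearth_top 0.73 [ 0.50541157 -0.01826364  0.044     ]
top pad_yellow 0.96 [ 0.4985616  -0.04756626  0.006     ]
top jar_c 0.56 [0.55221218 0.01737447 0.052     ]
top hearth_top 0.57 [0.47773928 0.31761999 0.044     ]
1409 [235.80432 116.33609] ((232.6679229736328, 109.86309814453125), (105.64558410644531, 24.714597702026367), 68.80078125)
242 [1046.2704   685.78186] ((1040.8101806640625, 682.0155639648438), (80.35736083984375, 42.7901496887207), 85.07047271728516)
1498 [818.49414 485.9242 ] ((886.9125366210938, 516.0126953125), (247.6009521484375, 373.7333984375), 9.955679893493652)
666 [507.55515 -45.46249] ((507.0052490234375, -45.10725784301758), (62.70847702026367, 62.01304244995117), 6.306075572967529)
```

View pics/w4.png

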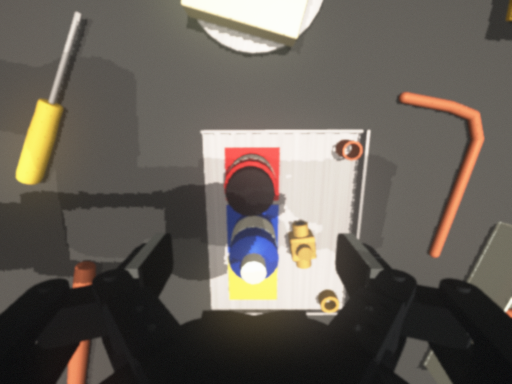

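>>> send_rows --rows "0 0 1.5 0;0 0 3 0;0 0 3 0;0 0 3 0;0 0 3 0;0 0 1.2 0;0 0 0 0;0 0 0 0"

```text
clock: 15.7
eef_pos: [0.4965, 0.0994, 0.0441]
orientation: [[-0.105, 0.994, 0.001], [0.995, 0.105, 0.0], [-0.0, 0.001, -1.0]]
force: [-0.2, -0.9, -0.3]
gripper_width: 0.0852
grasp_force: 0.0
```

>>> send_rows --rows "0 0 0 0;0 0 0 0;0 0 0 0;0 0 0 0;0 0 0 0;0 0 0 0;0 0 0 0;0 0 0 0" --hand 1

```text
clock: 16.5
eef_pos: [0.4947, 0.0993, 0.0445]
orientation: [[-0.105, 0.994, -0.001], [0.994, 0.105, -0.0], [-0.0, -0.001, -1.0]]
force: [-3.1, -1.2, 6.8]
gripper_width: 0.0507
grasp_force: 61.1
```

>>> send_rows --rows "0 0 -0.5 0;0 0 -1.5 0;0 0 -3 0;0 0 -3 0;0 0 -3 0;0 0 -3 0;0 0 0 0;0 0 0 0"

```text
clock: 17.3
eef_pos: [0.4956, 0.0994, 0.1834]
orientation: [[-0.105, 0.994, 0.001], [0.994, 0.105, -0.0], [-0.0, 0.001, -1.0]]
force: [0.1, -0.4, -3.1]
gripper_width: 0.0504
grasp_force: 63.1
```

Run:
```python
from h import *
go(.4027,-.3514,.187,-82.7)
```

```text
t 17.3 pos [0.4956 0.0994 0.1834] yaw 6.0 shift cm [-43.85 -13.97  -0.37] turn rad 1.548 q6 -2.6
```

>>> send_rows --rows "-2 -0.6 0 0;-4 -1.3 0 0;-4.2 -1.35 0 0;-4.2 -1.35 0 0;-4.2 -1.35 0 0;-4.2 -1.35 0 0;-4.2 -1.35 0 0;-4.2 -1.35 0 0;-4.2 -1.35 0 0;-4.2 -1.3 0 0"

```text
clock: 18.3
eef_pos: [0.4096, -0.3084, 0.181]
orientation: [[-0.104, 0.995, -0.003], [0.995, 0.104, 0.003], [0.003, -0.002, -1.0]]
force: [1.4, -0.3, -3.4]
gripper_width: 0.0504
grasp_force: 63.1
```

>>> send_rows --rows "-2.6 -0.8 0 0;-1.4 -0.5 0 0;0 0 0 0.1;0 0 1 0.14;0 0 1 0.14;0 0 1 0.14;0 0 1 0.14;0 0 1 0.14;0 0 1 0.14;0 0 1 0.14"

```text
clock: 19.3
eef_pos: [0.4021, -0.3469, 0.1115]
orientation: [[0.83, 0.557, -0.002], [0.557, -0.83, 0.003], [0.0, -0.003, -1.0]]
force: [0.9, 0.3, -2.5]
gripper_width: 0.0509
grasp_force: 62.9
```

>>> send_rows --rows "0 0 1 0.14;0 0 0 0.14;0 0 0 0.14;0 0 0 0.07;0 0 0 0;0 0 0 0"

```text
clock: 19.9
eef_pos: [0.4023, -0.3477, 0.1025]
orientation: [[0.994, 0.108, -0.001], [0.108, -0.994, 0.002], [-0.001, -0.002, -1.0]]
force: [0.5, -0.3, -2.9]
gripper_width: 0.0506
grasp_force: 62.9
```

Run:
```python
from h import *
go(.4027,-.3514,.0445,-82.7)
```

```text
t 19.9 pos [ 0.4023 -0.3477  0.1025] yaw -83.8 shift cm [0.01 0.39 5.8 ] turn rad -0.019 q6 35.5
```

>>> send_rows --rows "0 0 1.5 0;0 0 1.5 0;0 0 1.3 0;0 0 0.7 0;0 0 0.5 0;0 0 0.1 0;0 0 0 0;0 0 0 0;0 0 0 0"

```text
clock: 20.8
eef_pos: [0.4029, -0.3492, 0.0478]
orientation: [[0.994, 0.106, 0.001], [0.106, -0.994, -0.001], [0.001, 0.001, -1.0]]
force: [0.1, 0.0, -2.5]
gripper_width: 0.0509
grasp_force: 62.9
```

>>> send_rows --rows "0 0 0.2 0;0 0 0.1 0;0 0 0 0;0 0 0 0"

```text
clock: 21.2
eef_pos: [0.4027, -0.3489, 0.0446]
orientation: [[0.994, 0.106, 0.0], [0.106, -0.994, -0.0], [0.0, 0.0, -1.0]]
force: [0.1, 0.7, -0.2]
gripper_width: 0.0504
grasp_force: 63.3
```

>>> send_rows --rows "0 0 0 0;0 0 0 0;0 0 0 0;0 0 0 0;0 0 0 0;0 0 0 0" --hand 0

```text
clock: 21.8
eef_pos: [0.4026, -0.3489, 0.0443]
orientation: [[0.994, 0.106, 0.0], [0.106, -0.994, -0.0], [0.0, 0.0, -1.0]]
force: [0.2, 0.3, 0.6]
gripper_width: 0.0853
grasp_force: 0.0
```

>>> send_rows --rows "0 0 -1.5 0;0 0 -3 0;0 0 -3 0;0 0 -3 0;0 0 -3 0;0 0 0 0;0 0 0 0;0 0 0 0"

```text
clock: 22.6
eef_pos: [0.4019, -0.3481, 0.1781]
orientation: [[0.994, 0.106, -0.002], [0.106, -0.994, 0.002], [-0.002, -0.002, -1.0]]
force: [0.2, 0.3, -0.5]
gripper_width: 0.0855
grasp_force: 0.0
```

Run:
```python
from h import *
go(.502,.0278,.18,-84)
```

```text
t 22.6 pos [ 0.4019 -0.3481  0.1781] yaw -83.9 shift cm [ 13.93 -36.32  -0.14] turn rad 0.001 q6 35.5
```

>>> send_rows --rows "1.2 -3.2 -0.1 0;1.5 -3.9 0 0;1.5 -3.9 0 0;1.5 -3.9 0 0;1.5 -3.9 0 0;1.5 -3.9 0 0;1.5 -3.9 0 0;1.5 -3.9 0 0;1.3 -3.4 0 0;0.9 -2.4 0 0"

```text
clock: 23.6
eef_pos: [0.5018, 0.0292, 0.1786]
orientation: [[0.994, 0.107, -0.003], [0.107, -0.994, 0.001], [-0.003, -0.001, -1.0]]
force: [-0.0, -0.2, 0.1]
gripper_width: 0.085
grasp_force: 0.0
```

Run:
```python
from h import *
c=save('wrist','w5.png');t=cam('top')
go(.502,.0278,.0425,-84)
for cn,k in(('wrist',c),('top',t)):
  for n,z in(('pad_yellow',.006),('pad_red',.006),('bottle_c',.057),('tin_c',.048),('jar_c',.052),('valve_c',.018)):
    for r in spotter.landmark_of(cn,n)[:1]:print(cn,n,r['p'],atz(k,r['pixel'],z))
  hsv=cv2.cvtColor(k['img'],cv2.COLOR_RGB2HSV);H=hsv[...,0]
  for nm,hm in(('y',(H>22)&(H<35)),('r',(H<6)|(H>174))):
   m=(hm&(hsv[...,1]>130)&(hsv[...,2]>60)).astype(np.uint8)
   K,l,st,ce=cv2.connectedComponentsWithStats(m)
   for i in range(1,K):
    if st[i,4]>80:
      P=np.array([atz(k,p,.006)[:2] for p in np.argwhere(l==i)[:,::-1]],np.float32)*1000
      if abs(P.mean(0)-[500,30]).max()<100:print(cn,nm,st[i,4],P.mean(0),cv2.minAreaRect(P))
```

```text
t 23.7 pos [0.5021 0.0297 0.1786] yaw -83.7 shift cm [1.000e-02 2.200e-01 1.361e+01] turn rad 0.005 q6 79.1
wrist pad_yellow 0.81 [ 0.50843178 -0.0412663   0.006     ]
wrist pad_red 0.63 [0.49115628 0.09873198 0.006     ]
wrist valve_c 0.75 [0.56465813 0.01795672 0.018     ]
wrist y 2065 [517.49304  -44.491283] ((512.1258544921875, -42.257633209228516), (56.352142333984375, 63.470428466796875), 6.202231407165527)
wrist r 2892 [494.2773    99.922424] ((493.4897766113281, 99.91044616699219), (62.72987365722656, 64.7380599975586), 6.161345958709717)
top pad_yellow 0.74 [ 0.50046589 -0.04783041  0.006     ]
top pad_red 0.66 [0.4896936  0.09460891 0.006     ]
top bottle_c 0.73 [0.50610307 0.03004023 0.057     ]
top tin_c 0.59 [ 0.55825418 -0.33213546  0.048     ]
top jar_c 0.68 [ 0.40269016 -0.34978494  0.052     ]
top y 264 [511.52267 -63.03523] ((512.187744140625, -62.7081298828125), (28.375818252563477, 57.47614669799805), 88.95549774169922)
top r 648 [491.17612   97.435455] ((492.815185546875, 97.20794677734375), (62.599143981933594, 62.5942497253418), 4.043923854827881)
```

View pics/w5.png

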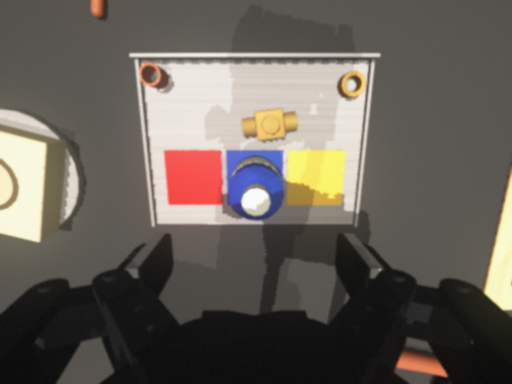

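>>> send_rows --rows "0 0.2 1.5 0;0 0 3 0;0 0 3 0;0 0 3 0;0 0 2 0;0 0 1.1 0;0 0 0 0;0 0 0 0"

```text
clock: 25.1
eef_pos: [0.5034, 0.0247, 0.0449]
orientation: [[0.994, 0.106, 0.001], [0.106, -0.994, -0.0], [0.001, 0.0, -1.0]]
force: [0.2, 0.2, 0.1]
gripper_width: 0.0854
grasp_force: 0.0
```

>>> send_rows --rows "0 0 0 0;0 0 0 0;0 0 0 0;0 0 0 0;0 0 0 0;0 0 0 0;0 0 0 0;0 0 0 0" --hand 1

```text
clock: 25.9
eef_pos: [0.5034, 0.0253, 0.0457]
orientation: [[0.994, 0.105, 0.002], [0.105, -0.994, 0.001], [0.002, -0.0, -1.0]]
force: [-0.2, 2.2, 5.1]
gripper_width: 0.0507
grasp_force: 61.5
```

>>> send_rows --rows "0 0 -0.5 0;0 0 -1.5 0;0 0 -3 0;0 0 -3 0;0 0 -3 0;0 0 -3 0;0 0 0 0;0 0 0 0"

```text
clock: 26.7
eef_pos: [0.5023, 0.0247, 0.1842]
orientation: [[0.994, 0.106, 0.0], [0.106, -0.994, -0.0], [0.0, 0.0, -1.0]]
force: [-0.6, 0.3, -1.9]
gripper_width: 0.0503
grasp_force: 63.0
```

Run:
```python
from h import *
go(.484,-.341,.182,-82.7)
t=cam('top');w=save('wrist','w6.png')
for cn,k in(('wrist',w),('top',t)):
  hsv=cv2.cvtColor(k['img'],cv2.COLOR_RGB2HSV);H=hsv[...,0]
  m=((H>100)&(H<130)&(hsv[...,1]>130)&(hsv[...,2]>60)).astype(np.uint8)
  K,l,st,ce=cv2.connectedComponentsWithStats(m)
  for i in range(1,K):
    if st[i,4]>80:
      P=np.array([atz(k,p,.006)[:2] for p in np.argwhere(l==i)[:,::-1]],np.float32)*1000
      if abs(P.mean(0)-[500,30]).max()<100:print(cn,st[i,4],P.mean(0),cv2.minAreaRect(P))
```

```text
t 26.7 pos [0.5023 0.0247 0.1842] yaw -83.9 shift cm [-5.68 36.17  0.23] turn rad -0.022 q6 78.8
wrist 1643 [512.40466  32.74013] ((506.0387878417969, 28.92961883544922), (50.81853103637695, 62.481380462646484), 6.090171813964844)
top 156 [486.76337   41.682358] ((491.9372253417969, 37.9820556640625), (45.765316009521484, 33.89706039428711), 6.1978583335876465)
```

>>> send_rows --rows "-0.3 2 0 0;-0.7 4.2 0 0;-0.7 4.2 0 0;-0.7 4.2 0 0;-0.7 4.2 0 0;-0.7 4.2 0 0;-0.7 4.2 0 0;-0.6 4.2 0 0;-0.4 3 0 0;-0.2 1.8 0 -0.02"

```text
clock: 27.8
eef_pos: [0.483, -0.3435, 0.1817]
orientation: [[0.992, 0.124, -0.003], [0.124, -0.992, 0.002], [-0.003, -0.002, -1.0]]
force: [-0.8, -0.1, -3.2]
gripper_width: 0.0511
grasp_force: 63.5
```

>>> send_rows --rows "0 0 0 0;0 0 2 0;0 0 3 0;0 0 3 0;0 0 2 0;0 0 2 0;0 0 1 0;0 0 0 0;0 0 0 0"

```text
clock: 28.7
eef_pos: [0.4844, -0.3409, 0.0544]
orientation: [[0.992, 0.126, -0.0], [0.126, -0.992, 0.0], [-0.0, -0.0, -1.0]]
force: [0.1, 0.6, -2.2]
gripper_width: 0.0503
grasp_force: 63.5
```

Run:
```python
from h import *
go(.484,-.341,.0455,-82.7)
```

```text
t 28.7 pos [ 0.4844 -0.3409  0.0544] yaw -82.8 shift cm [-0.04  0.01  0.89] turn rad -0.001 q6 40.9
```

>>> send_rows --rows "0 0 0.5 0;0 0 0.2 0;0 0 0.1 0;0 0 0 0;0 0 0 0"

```text
clock: 29.2
eef_pos: [0.4843, -0.3413, 0.0465]
orientation: [[0.992, 0.125, 0.0], [0.125, -0.992, -0.0], [0.0, 0.0, -1.0]]
force: [0.2, -0.9, -3.0]
gripper_width: 0.0505
grasp_force: 63.5
```

>>> send_rows --rows "0 0 0.1 0;0 0 0.05 0;0 0 0 0;0 0 0 0"

```text
clock: 29.6
eef_pos: [0.4844, -0.3414, 0.0457]
orientation: [[0.992, 0.126, 0.001], [0.126, -0.992, -0.001], [0.001, 0.001, -1.0]]
force: [-2.0, 1.5, 5.7]
gripper_width: 0.0505
grasp_force: 64.2
```

>>> send_rows --rows "0 0 0 0;0 0 0 0;0 0 0 0;0 0 0 0;0 0 0 0;0 0 0 0" --hand 0

```text
clock: 30.2
eef_pos: [0.4842, -0.3412, 0.0447]
orientation: [[0.992, 0.125, -0.0], [0.125, -0.992, -0.0], [-0.0, 0.0, -1.0]]
force: [-0.0, -0.2, -0.6]
gripper_width: 0.0857
grasp_force: 0.0
```

>>> send_rows --rows "0 0 -1.5 0;0 0 -3 0;0 0 -3 0;0 0 -3 0;0 0 -3 0;0 0 0 0;0 0 0 0;0 0 0 0"

```text
clock: 31.0
eef_pos: [0.4835, -0.3406, 0.1786]
orientation: [[0.992, 0.125, -0.002], [0.125, -0.992, 0.002], [-0.002, -0.002, -1.0]]
force: [-0.8, 0.2, 0.1]
gripper_width: 0.0857
grasp_force: 0.0
```

Run:
```python
from h import *
np.set_printoptions(precision=4,suppress=True)
go(.53,.02,.18,6)
t=save('top','top7.png');s=save('side','side7.png')
P={}
for n,z in(('bottle_c',.057),('tin_c',.048),('jar_c',.052),('valve_c',.018),('coupling_c',.019),('hearth_top',.044)):
  rs=[]
  for cn,k in(('side',s),('top',t)):
    for r in spotter.landmark_of(cn,n)[:1]:rs.append(ray(k,r['pixel']));print(cn,n,round(r['p'],2),atz(k,r['pixel'],z))
  if len(rs)==2: print('   tri',tri(rs))
cv2.imwrite('pics/c7.png',cv2.resize(cv2.imread('pics/side7.png')[100:330,130:430],(780,598),interpolation=cv2.INTER_CUBIC))
```

```text
t 31.0 pos [ 0.4835 -0.3406  0.1786] yaw -82.8 shift cm [  9.13 -35.19  -0.1 ] turn rad -1.55 q6 40.9
side bottle_c 0.72 [ 0.4822 -0.3378  0.057 ]
side tin_c 0.7 [ 0.5593 -0.3202  0.048 ]
top tin_c 0.58 [ 0.5627 -0.3307  0.048 ]
   tri [ 0.5635 -0.3326  0.0421]
side jar_c 0.85 [ 0.41   -0.3473  0.052 ]
top jar_c 0.51 [ 0.4067 -0.3532  0.052 ]
   tri [ 0.4089 -0.3538  0.0492]
side valve_c 0.59 [0.5708 0.0203 0.018 ]
top valve_c 0.71 [0.5625 0.0171 0.018 ]
   tri [0.567  0.0184 0.0167]
side coupling_c 0.56 [0.5974 0.1382 0.019 ]
top coupling_c 0.66 [0.5925 0.1411 0.019 ]
   tri [0.5937 0.1414 0.0216]
side hearth_top 0.74 [0.464  0.3173 0.044 ]
top hearth_top 0.91 [0.4782 0.3165 0.044 ]
   tri [0.4721 0.3151 0.0412]
```

View pics/c7.png

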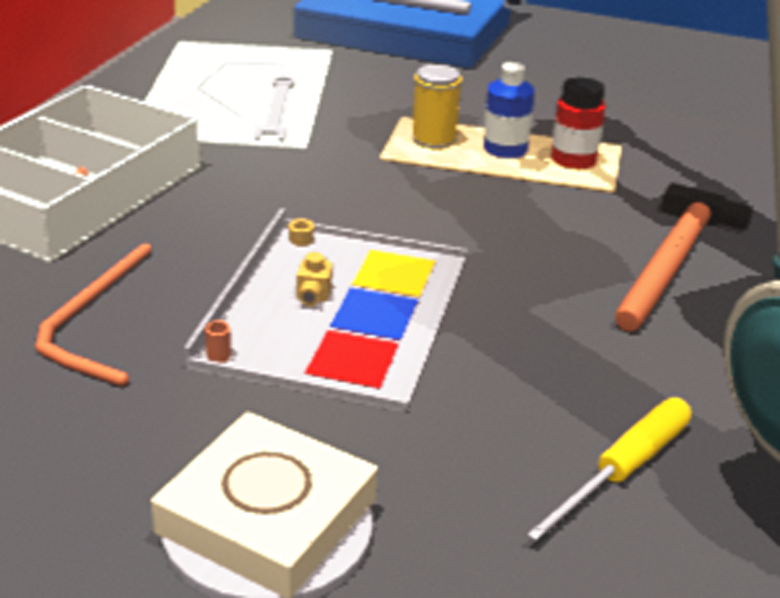

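>>> send_rows --rows "0.6 -2.2 -1 0;1.2 -4.2 -1 0;1.2 -4.2 0 0;1.2 -4.2 0 0;1.2 -4.2 0 0;1.2 -4.2 0 0;1.1 -4.2 0 0;0.8 -2.8 0 0;0 0 0 -0.14;0 0 0 -0.145"

```text
clock: 32.7
eef_pos: [0.5307, -0.0296, 0.2]
orientation: [[0.913, 0.407, 0.0], [0.407, -0.913, -0.0], [0.0, 0.0, -1.0]]
force: [0.0, -0.1, 0.5]
gripper_width: 0.0853
grasp_force: 0.0
```

>>> send_rows --rows "0 0 0 -0.145;0 0 0 -0.145;0 0 0 -0.145;0 0 0 -0.145;0 0 0 -0.145;0 0 0 -0.145;0 0 0 -0.145;0 0 0 -0.145;0 0 0 -0.145;0 0 0 -0.06"

```text
clock: 33.7
eef_pos: [0.5307, -0.0309, 0.1999]
orientation: [[-0.207, 0.978, 0.0], [0.978, 0.207, -0.0], [-0.0, 0.0, -1.0]]
force: [0.3, 0.1, 1.1]
gripper_width: 0.0854
grasp_force: 0.0
```

>>> send_rows --rows "0 0 0 0;0 0 0 0"

```text
clock: 33.9
eef_pos: [0.5307, -0.0309, 0.1998]
orientation: [[-0.202, 0.979, 0.0], [0.979, 0.202, -0.0], [-0.0, 0.0, -1.0]]
force: [0.7, 0.1, -0.0]
gripper_width: 0.0856
grasp_force: 0.0
```

Run:
```python
from h import *
np.set_printoptions(precision=4,suppress=True)
go(.564,.018,.2,12)
w=save('wrist','w8.png');
for r in spotter.landmark_of('wrist','valve_c')[:1]:print(r['pixel'],r['p'],atz(w,r['pixel'],.018));u,v=map(int,r['pixel'])
for r in spotter.regions_of('wrist','valve_c')[:1]:
  g=r['region'];P=np.array([atz(w,p,.018)[:2] for p in np.argwhere(g)[:,::-1]],np.float32)*1000;print(len(P),P.mean(0),cv2.minAreaRect(P))
x0,y0=max(0,u-50),max(0,v-50);print(x0,y0)
cv2.imwrite('pics/c8.png',cv2.cvtColor(cv2.resize(w['img'][y0:y0+100,x0:x0+100],(600,600),interpolation=cv2.INTER_CUBIC),cv2.COLOR_RGB2BGR))
```

```text
t 33.9 pos [ 0.5307 -0.0309  0.1998] yaw 11.7 shift cm [ 4.11  4.25 -0.02] turn rad -0.006 q6 -22.5
[288.5, 139.4] 0.59 [0.5624 0.0196 0.018 ]
1200 [564.5293  19.8887] ((565.0211791992188, 19.353782653808594), (33.39210891723633, 59.80168914794922), 16.536617279052734)
238 89
```

View pics/c8.png

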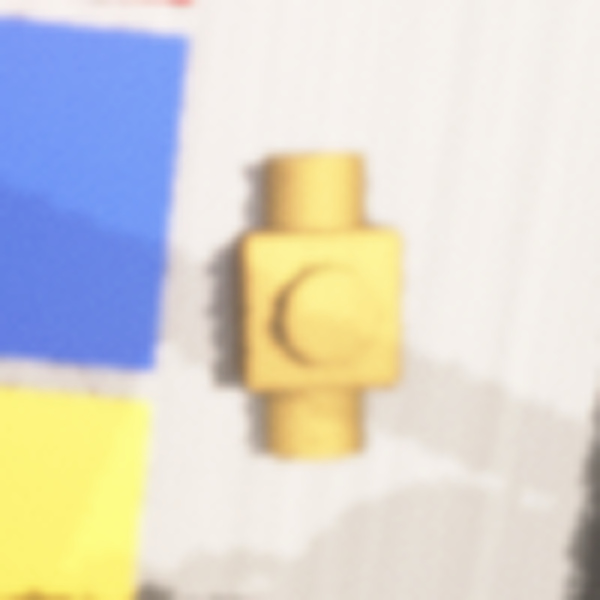

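>>> send_rows --rows "2.2 2.2 0 0;2.1 2.1 0 0;0 0 2 0;0 0 4 0;0 0 4 0;0 0 4 0;0 0 2 0;0 0 1 0;0 0 0.5 0;0 0 0 0" --hand 0.3

```text
clock: 35.05
eef_pos: [0.5646, 0.0199, 0.025]
orientation: [[-0.203, 0.979, 0.001], [0.979, 0.203, -0.0], [-0.0, 0.001, -1.0]]
force: [0.9, 0.4, 0.5]
gripper_width: 0.0597
grasp_force: 0.0
```

>>> send_rows --rows "0 0 0 0;0 0 0 0"

```text
clock: 35.25
eef_pos: [0.5651, 0.0198, 0.0261]
orientation: [[-0.203, 0.979, 0.003], [0.979, 0.203, -0.0], [-0.001, 0.003, -1.0]]
force: [-0.3, 0.4, -0.0]
gripper_width: 0.0597
grasp_force: 0.0
```

>>> send_rows --rows "0 0 0.6 0;0 0 0.5 0;0 0 0.4 0;0 0 0.2 0;0 0 0 0;0 0 0 0;0 0 0 0"

```text
clock: 35.95
eef_pos: [0.5642, 0.0199, 0.0079]
orientation: [[-0.204, 0.979, 0.0], [0.979, 0.204, -0.0], [-0.0, 0.0, -1.0]]
force: [-0.1, -0.6, -0.2]
gripper_width: 0.0595
grasp_force: 0.0
```

>>> send_rows --rows "0 0 0 0;0 0 0 0;0 0 0 0;0 0 0 0;0 0 0 0;0 0 0 0;0 0 0 0;0 0 0 0" --hand 1

```text
clock: 36.75
eef_pos: [0.5643, 0.0199, 0.0082]
orientation: [[-0.204, 0.979, 0.001], [0.979, 0.204, -0.0], [-0.0, 0.001, -1.0]]
force: [-0.5, 0.3, 5.3]
gripper_width: 0.029
grasp_force: 59.9
```

>>> send_rows --rows "0 0 -0.5 0;0 0 -1.5 0;0 0 -3 0;0 0 -3 0;0 0 -3 0;0 0 -2 0;0 0 0 0;0 0 0 0"

```text
clock: 37.55
eef_pos: [0.5632, 0.02, 0.1369]
orientation: [[-0.204, 0.979, -0.002], [0.979, 0.204, 0.0], [0.0, -0.001, -1.0]]
force: [-0.1, -0.1, -3.7]
gripper_width: 0.029
grasp_force: 59.5
```

Run:
```python
from h import *
np.set_printoptions(precision=4,suppress=True)
go(.40,.26,.19,12)
w=save('wrist','w9.png')
for r in spotter.landmark_of('wrist','valve_c')[:1]:print(r['pixel'],r['p'],atz(w,r['pixel'],.018+.13))
```

```text
t 37.55 pos [0.5632 0.02   0.1369] yaw 11.7 shift cm [ 26.82 -11.1   -5.29] turn rad -0.004 q6 -16.8
[256.1, 246.0] 0.71 [0.5649 0.0215 0.148 ]
```

View pics/w9.png

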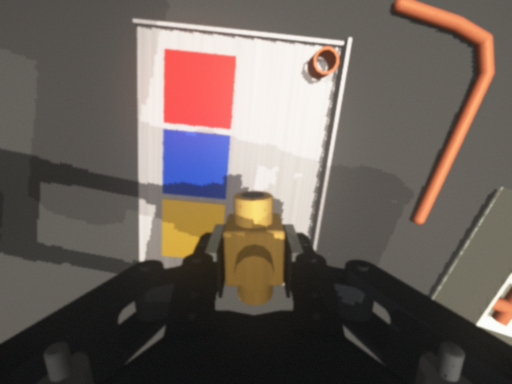

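>>> send_rows --rows "1 -0.2 -1.5 0;3 -0.9 -2 0;4 -1.1 -2 0;4 -1.1 -1 0;4 -1.1 0 0;2.5 -0.7 0 0;1 -0.3 0 0;0 0 0 0;0 0 0 0"

```text
clock: 38.55
eef_pos: [0.4717, 0.199, 0.2019]
orientation: [[-0.204, 0.979, -0.001], [0.979, 0.204, -0.002], [-0.001, -0.001, -1.0]]
force: [-0.3, -0.1, -1.3]
gripper_width: 0.0293
grasp_force: 59.4
```

Run:
```python
from h import *
np.set_printoptions(precision=4,suppress=True)
go(.4735,.305,.19,12)
w=save('wrist','w10.png')
for r in spotter.landmark_of('wrist','hearth_top')[:1]:print(r['pixel'],r['p'],atz(w,r['pixel'],.044))
```

```text
t 38.55 pos [0.4717 0.199  0.2019] yaw 11.8 shift cm [10.34  2.33  1.18] turn rad -0.004 q6 3.4
[277.9, 77.2] 0.72 [0.4745 0.3092 0.044 ]
```

View pics/w10.png

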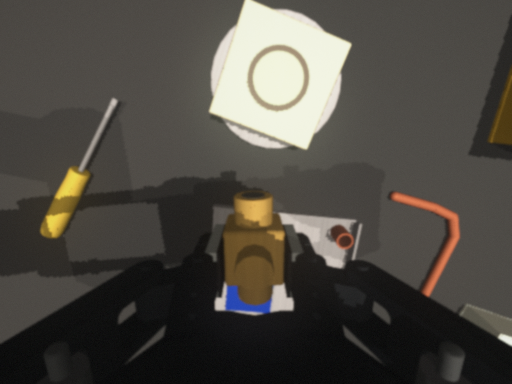

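>>> send_rows --rows "1.5 0.4 0 0;3.5 0.8 0 0;3.5 0.8 0 0;2.1 0.4 0 0;0 0 1.5 0;0 0 3 0;0 0 3 0;0 0 3 0;0 0 2 0;0 0 1 0"

```text
clock: 39.65
eef_pos: [0.4728, 0.3081, 0.0655]
orientation: [[-0.203, 0.979, -0.003], [0.979, 0.203, -0.001], [-0.001, -0.003, -1.0]]
force: [0.2, -1.2, -2.8]
gripper_width: 0.0288
grasp_force: 59.4
```

>>> send_rows --rows "0 0 0.4 0;0 0 0 0;0 0 0 0;0 0 0 0"

```text
clock: 40.05
eef_pos: [0.4743, 0.309, 0.065]
orientation: [[-0.203, 0.979, 0.002], [0.979, 0.203, 0.001], [0.001, 0.002, -1.0]]
force: [0.5, 0.5, -3.3]
gripper_width: 0.029
grasp_force: 59.4
```

Run:
```python
from h import *
np.set_printoptions(precision=4,suppress=True)
go(.474,.3075,.048,12)
t=cam('top');s=save('side','side11.png')
rs=[]
for cn,k in(('side',s),('top',t)):
  for n,z in(('valve_c',.068),('hearth_top',.044)):
    for r in spotter.landmark_of(cn,n)[:1]:
      print(cn,n,round(r['p'],2),r['pixel'],atz(k,r['pixel'],z))
print(proj(s,[[.474,.3075,.044],[.474,.3075,.068]]),proj(t,[[.474,.3075,.044]]))
```

```text
t 40.05 pos [0.4743 0.309  0.065 ] yaw 11.7 shift cm [-0.14 -0.06  1.69] turn rad -0.005 q6 14.3
side valve_c 0.83 [232.5, 273.2] [0.4753 0.3037 0.068 ]
side hearth_top 0.55 [234.1, 288.1] [0.4676 0.3138 0.044 ]
top valve_c 0.44 [129.0, 213.9] [0.47   0.3088 0.068 ]
top hearth_top 0.84 [130.4, 214.1] [0.4721 0.3122 0.044 ]
[[232.3735 284.8962]
 [232.262  274.6793]] [[132.4327 213.288 ]]
```

>>> send_rows --rows "0 0 0.6 0;0 0 0.5 0;0 0 0.3 0;0 0 0.1 0;0 0 0 0;0 0 0 0;0 0 0 0"

```text
clock: 41.05
eef_pos: [0.4735, 0.3086, 0.0488]
orientation: [[-0.204, 0.979, 0.0], [0.979, 0.204, 0.0], [0.0, 0.0, -1.0]]
force: [0.0, -0.2, -3.1]
gripper_width: 0.029
grasp_force: 59.4
```

>>> send_rows --rows "0 0 0.1 0;0 0 0.05 0;0 0 0 0;0 0 0 0"

```text
clock: 41.45
eef_pos: [0.4737, 0.3087, 0.0482]
orientation: [[-0.204, 0.979, 0.001], [0.979, 0.204, 0.0], [0.0, 0.001, -1.0]]
force: [-1.1, -0.6, 5.3]
gripper_width: 0.0287
grasp_force: 60.4
```

Contact with the brick. I'll release and rise.

>>> send_rows --rows "0 0 0 0;0 0 0 0;0 0 0 0;0 0 0 0;0 0 0 0;0 0 0 0;0 0 0 0" --hand 0.3

```text
clock: 42.15
eef_pos: [0.4734, 0.3085, 0.0472]
orientation: [[-0.204, 0.979, 0.0], [0.979, 0.204, -0.0], [-0.0, 0.0, -1.0]]
force: [0.4, -0.4, 0.1]
gripper_width: 0.0599
grasp_force: 0.0
```

>>> send_rows --rows "0 0 -1 0;0 0 -2 0;0 0 -3 0;0 0 -4 0;0 0 -3 0;0 0 0 0;0 0 0 0;0 0 0 0"

```text
clock: 42.95
eef_pos: [0.4725, 0.3081, 0.1764]
orientation: [[-0.204, 0.979, -0.002], [0.979, 0.204, -0.001], [-0.001, -0.002, -1.0]]
force: [0.3, -0.5, 0.7]
gripper_width: 0.0598
grasp_force: 0.0
```

Run:
```python
from h import *
np.set_printoptions(precision=4,suppress=True)
go(.404,-.35,.19,-83.9)
t=cam('top');s=save('side','side12.png')
for cn,k in(('side',s),('top',t)):
  for n,z in(('valve_c',.058),('hearth_top',.044)):
    for r in spotter.landmark_of(cn,n)[:1]:
      print(cn,n,round(r['p'],2),r['pixel'],atz(k,r['pixel'],z))
cv2.imwrite('pics/c12.png',cv2.resize(cv2.imread('pics/side12.png')[220:350,160:330],(600,459),interpolation=cv2.INTER_CUBIC))
```

```text
t 42.95 pos [0.4725 0.3081 0.1764] yaw 11.7 shift cm [-63.04 -20.11  -1.28] turn rad -1.472 q6 14.3
side valve_c 0.61 [232.7, 278.3] [0.4741 0.3056 0.058 ]
side hearth_top 0.89 [235.8, 286.5] [0.4666 0.3088 0.044 ]
top valve_c 0.52 [131.8, 212.8] [0.4736 0.3051 0.058 ]
top hearth_top 0.62 [132.0, 213.7] [0.473  0.3085 0.044 ]
```

View pics/c12.png

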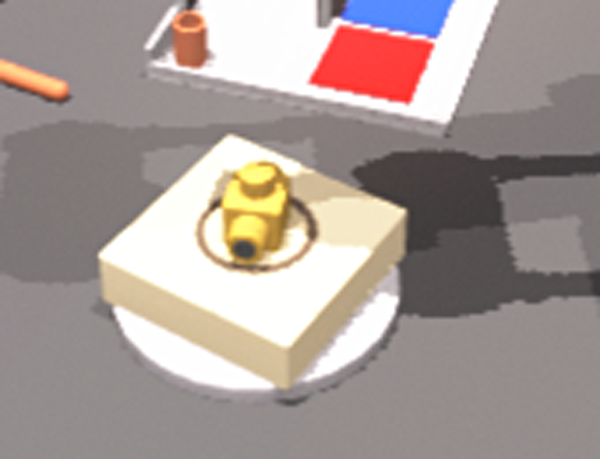

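>>> send_rows --rows "-2.2 -0.4 -0.7 0;-4.4 -0.8 -0.6 0;-4.6 -0.9 0 0;-4.6 -0.9 0 0;-4.6 -0.9 0 0;-4.6 -0.9 0 0;-4.6 -0.9 0 0;-4.6 -0.9 0 0;-4.6 -0.9 0 0;-4.6 -0.9 0 0" --hand 0

```text
clock: 44.25
eef_pos: [0.4792, -0.1354, 0.1902]
orientation: [[-0.203, 0.979, 0.0], [0.979, 0.203, 0.0], [0.0, 0.0, -1.0]]
force: [0.4, -0.1, -0.1]
gripper_width: 0.0853
grasp_force: 0.0
```

>>> send_rows --rows "-4.6 -0.9 0 0;-4.6 -0.9 0 0;-4.6 -0.8 0 0;-4.4 -0.7 0 0;-2.2 -0.4 0 0;0 0 0 0.14;0 0 0 0.14;0 0 0 0.14;0 0 0 0.14;0 0 0 0.14"

```text
clock: 45.25
eef_pos: [0.4847, -0.3398, 0.19]
orientation: [[0.48, 0.877, -0.001], [0.877, -0.48, 0.001], [0.001, -0.001, -1.0]]
force: [-0.5, -0.1, 0.2]
gripper_width: 0.0853
grasp_force: 0.0
```

>>> send_rows --rows "0 0 0 0.14;0 0 0 0.14;0 0 0 0.14;0 0 0 0.14;0 0 0 0.14;0 0 0 0.14;0 0 0 0.11;0 0 0 0;0 0 0 0"

```text
clock: 46.15
eef_pos: [0.4848, -0.3402, 0.1901]
orientation: [[0.992, 0.128, -0.0], [0.128, -0.992, 0.001], [-0.0, -0.001, -1.0]]
force: [0.2, 1.3, 0.6]
gripper_width: 0.0856
grasp_force: 0.0
```

Run:
```python
from h import *
go(.4842,-.3412,.0455,-82.8)
```

```text
t 46.15 pos [ 0.4848 -0.3402  0.1901] yaw -82.6 shift cm [-0.07  0.1  14.46] turn rad 0.003 q6 40.8
```

>>> send_rows --rows "-0.1 0.1 1.5 0;0 0 3 0;0 0 3 0;0 0 3 0;0 0 2.5 0;0 0 1.4 0;0 0 0 0;0 0 0 0;0 0 0 0"

```text
clock: 47.05
eef_pos: [0.4847, -0.3425, 0.0475]
orientation: [[0.992, 0.126, 0.002], [0.126, -0.992, -0.002], [0.002, 0.002, -1.0]]
force: [0.5, 0.0, 0.1]
gripper_width: 0.0852
grasp_force: 0.0
```

>>> send_rows --rows "0 0 0 0;0 0 0 0;0 0 0 0;0 0 0 0;0 0 0 0;0 0 0 0;0 0 0 0;0 0 0 0" --hand 1

```text
clock: 47.85
eef_pos: [0.4843, -0.3419, 0.0474]
orientation: [[0.992, 0.126, 0.001], [0.126, -0.992, -0.001], [0.001, 0.001, -1.0]]
force: [-0.9, 2.1, 6.0]
gripper_width: 0.0508
grasp_force: 62.1
```

>>> send_rows --rows "0 0 -0.5 0;0 0 -1.5 0;0 0 -3 0;0 0 -3 0;0 0 -3 0;0 0 -3 0;0 0 0 0;0 0 0 0"

```text
clock: 48.65
eef_pos: [0.4836, -0.3417, 0.186]
orientation: [[0.992, 0.126, -0.0], [0.126, -0.992, -0.0], [-0.0, 0.0, -1.0]]
force: [0.2, 0.9, -3.6]
gripper_width: 0.0505
grasp_force: 63.2
```

Run:
```python
from h import *
go(.503,.027,.183,-83.9)
```

```text
t 48.65 pos [ 0.4836 -0.3417  0.186 ] yaw -82.8 shift cm [  6.55 -36.33   0.3 ] turn rad 0.019 q6 40.8
```

>>> send_rows --rows "0.4 -2 0 0;0.7 -4.2 0 0;0.8 -4.2 0 0;0.8 -4.2 0 0;0.8 -4.2 0 0;0.8 -4.2 0 0;0.8 -4.2 0 0;0.7 -4.2 0 0;0.5 -3.1 0 0;0.3 -1.8 0 0.02"

```text
clock: 49.65
eef_pos: [0.5014, 0.0301, 0.1841]
orientation: [[0.994, 0.108, -0.005], [0.108, -0.994, 0.002], [-0.005, -0.002, -1.0]]
force: [1.0, -0.2, -3.1]
gripper_width: 0.0503
grasp_force: 63.4
```

>>> send_rows --rows "0 0 0 0;0 0 2 0;0 0 3 0;0 0 3 0;0 0 2 0;0 0 2 0;0 0 0.8 0;0 0 0 0;0 0 0 0"

```text
clock: 50.55
eef_pos: [0.504, 0.0263, 0.0585]
orientation: [[0.994, 0.105, 0.0], [0.105, -0.994, -0.0], [0.0, 0.0, -1.0]]
force: [0.8, -0.5, -3.0]
gripper_width: 0.051
grasp_force: 63.4
```

Run:
```python
from h import *
go(.503,.027,.0474,-83.9)
```

```text
t 50.55 pos [0.504  0.0263 0.0585] yaw -84.0 shift cm [-0.09 -0.08  1.11] turn rad -0.001 q6 79.0
```

>>> send_rows --rows "-0.1 -0.1 0.5 0;0 0 0.4 0;0 0 0.1 0;0 0 0 0;0 0 0 0;0 0 0 0"

```text
clock: 51.15
eef_pos: [0.503, 0.0274, 0.0485]
orientation: [[0.994, 0.106, 0.001], [0.106, -0.994, -0.0], [0.001, 0.0, -1.0]]
force: [1.3, 0.5, -1.7]
gripper_width: 0.051
grasp_force: 63.4
```

>>> send_rows --rows "0 0 0.1 0;0 0 0.1 0;0 0 0 0;0 0 0 0"

```text
clock: 51.55
eef_pos: [0.5031, 0.0275, 0.0474]
orientation: [[0.994, 0.106, 0.001], [0.106, -0.994, -0.0], [0.001, 0.0, -1.0]]
force: [-1.3, -0.3, 5.9]
gripper_width: 0.0505
grasp_force: 64.6
```

Placed. Next is the jar: release, rise and move to (0.4027,-0.349).

>>> send_rows --rows "0 0 0 0;0 0 0 0;0 0 0 0;0 0 0 0;0 0 0 0;0 0 0 0" --hand 0

```text
clock: 52.15
eef_pos: [0.5028, 0.0274, 0.0462]
orientation: [[0.994, 0.106, -0.0], [0.106, -0.994, -0.0], [-0.0, 0.0, -1.0]]
force: [-0.1, -0.0, 0.1]
gripper_width: 0.0856
grasp_force: 0.0
```

>>> send_rows --rows "0 0 -1.5 0;0 0 -3 0;0 0 -3 0;0 0 -3 0;0 0 -3 0;0 0 -0.5 0;0 0 0 0;0 0 0 0"

```text
clock: 52.95
eef_pos: [0.5018, 0.0275, 0.1851]
orientation: [[0.994, 0.106, -0.002], [0.106, -0.994, 0.0], [-0.002, -0.0, -1.0]]
force: [0.2, 0.1, 0.5]
gripper_width: 0.0857
grasp_force: 0.0
```

Run:
```python
from h import *
go(.4027,-.349,.185,-83.9)
```

```text
t 52.95 pos [0.5018 0.0275 0.1851] yaw -83.9 shift cm [-1.383e+01  3.639e+01  3.000e-02] turn rad -0.001 q6 79.1
```

>>> send_rows --rows "-0.8 2.1 0 0;-1.6 4.2 0 0;-1.6 4.2 0 0;-1.6 4.2 0 0;-1.6 4.2 0 0;-1.6 4.2 0 0;-1.6 4.2 0 0;-1.6 4.2 0 0;-1.1 3 0 0;-0.7 1.9 0 0"

```text
clock: 53.95
eef_pos: [0.4024, -0.351, 0.1842]
orientation: [[0.995, 0.103, -0.003], [0.103, -0.995, 0.002], [-0.002, -0.002, -1.0]]
force: [0.2, 0.2, 0.1]
gripper_width: 0.0855
grasp_force: 0.0
```

>>> send_rows --rows "0 0 0 0;0 0 0 0;0 0 3 0;0 0 3 0;0 0 0 0;0 0 0 0"

```text
clock: 54.55
eef_pos: [0.4041, -0.3477, 0.1261]
orientation: [[0.994, 0.107, -0.001], [0.107, -0.994, 0.002], [-0.001, -0.002, -1.0]]
force: [0.4, -0.1, 0.8]
gripper_width: 0.0853
grasp_force: 0.0
```

Run:
```python
from h import *
go(.4027,-.349,.045,-83.9)
```

```text
t 54.55 pos [ 0.4041 -0.3477  0.1261] yaw -83.9 shift cm [-0.14  0.13  8.11] turn rad 0.001 q6 35.7
```

>>> send_rows --rows "-0.1 0.1 1.5 0;0 0 3 0;0 0 2 0;0 0 1.5 0;0 0 0.1 0;0 0 0 0;0 0 0 0"

```text
clock: 55.25
eef_pos: [0.4041, -0.3511, 0.0469]
orientation: [[0.994, 0.106, 0.002], [0.106, -0.994, -0.002], [0.002, 0.003, -1.0]]
force: [-0.4, -0.2, -0.2]
gripper_width: 0.0852
grasp_force: 0.0
```

>>> send_rows --rows "0 0 0 0;0 0 0 0;0 0 0 0;0 0 0 0;0 0 0 0;0 0 0 0;0 0 0 0;0 0 0 0" --hand 1

```text
clock: 56.05
eef_pos: [0.4032, -0.35, 0.0463]
orientation: [[0.994, 0.105, 0.001], [0.105, -0.994, -0.0], [0.001, 0.0, -1.0]]
force: [-0.2, 2.4, 5.8]
gripper_width: 0.0506
grasp_force: 61.5
```

>>> send_rows --rows "0 0 -0.5 0;0 0 -1.5 0;0 0 -3 0;0 0 -3 0;0 0 -3 0;0 0 -3 0;0 0 0 0;0 0 0 0"

```text
clock: 56.85
eef_pos: [0.4028, -0.35, 0.1851]
orientation: [[0.994, 0.106, -0.0], [0.106, -0.994, -0.0], [-0.0, 0.0, -1.0]]
force: [-1.1, 1.3, -3.4]
gripper_width: 0.0504
grasp_force: 63.2
```

Run:
```python
from h import *
go(.4942,.099,.19,6)
```

```text
t 56.85 pos [ 0.4028 -0.35    0.1851] yaw -83.9 shift cm [ 13.83 -43.69  -0.5 ] turn rad -1.57 q6 35.5
```

>>> send_rows --rows "0.6 -2 -0.5 0;1.4 -4.3 0 0;1.4 -4.4 0 0;1.4 -4.4 0 0;1.4 -4.4 0 0;1.4 -4.4 0 0;1.4 -4.4 0 0;1.4 -4.4 0 0;1.4 -4.4 0 0;1.2 -4 0 0"

```text
clock: 57.85
eef_pos: [0.4875, 0.0744, 0.1879]
orientation: [[0.994, 0.106, -0.004], [0.106, -0.994, -0.0], [-0.004, -0.0, -1.0]]
force: [1.1, 0.2, -3.3]
gripper_width: 0.0506
grasp_force: 63.4
```

>>> send_rows --rows "0.8 -2.6 0 0;0 0 0 -0.1;0 0 0 -0.14;0 0 0 -0.14;0 0 0 -0.14;0 0 0 -0.14;0 0 0 -0.14;0 0 0 -0.14;0 0 0 -0.14;0 0 0 -0.14"

```text
clock: 58.85
eef_pos: [0.4925, 0.0988, 0.1877]
orientation: [[0.237, 0.971, -0.005], [0.971, -0.237, -0.0], [-0.002, -0.005, -1.0]]
force: [-0.4, -0.2, -2.0]
gripper_width: 0.0506
grasp_force: 63.5
```

>>> send_rows --rows "0 0 0 -0.14;0 0 0 -0.14;0 0 0 -0.07;0 0 1.5 0;0 0 3 0;0 0 2.5 0;0 0 0 0;0 0 0 0;0 0 0 0"

```text
clock: 59.75
eef_pos: [0.4948, 0.099, 0.1208]
orientation: [[-0.105, 0.994, 0.001], [0.994, 0.105, -0.0], [-0.0, 0.001, -1.0]]
force: [0.3, -0.0, -3.2]
gripper_width: 0.0506
grasp_force: 63.6
```

Run:
```python
from h import *
go(.4942,.099,.0463,6)
```

```text
t 59.75 pos [0.4948 0.099  0.1208] yaw 6.0 shift cm [ 0.01 -0.07  7.45] turn rad 0.0 q6 -2.6
```

>>> send_rows --rows "0 -0.1 1.5 0;0 0 2 0;0 0 2 0;0 0 1 0;0 0 0.6 0;0 0 0.1 0;0 0 0 0;0 0 0 0;0 0 0 0"

```text
clock: 60.65
eef_pos: [0.4937, 0.0989, 0.049]
orientation: [[-0.105, 0.994, 0.002], [0.994, 0.105, 0.0], [-0.0, 0.002, -1.0]]
force: [0.2, 0.8, -3.4]
gripper_width: 0.0505
grasp_force: 63.6
```

>>> send_rows --rows "0 0 0.2 0;0 0 0.1 0;0 0 0 0;0 0 0 0"

```text
clock: 61.05
eef_pos: [0.4936, 0.0988, 0.0463]
orientation: [[-0.105, 0.994, 0.001], [0.994, 0.105, -0.0], [-0.0, 0.001, -1.0]]
force: [-1.1, -0.5, 5.8]
gripper_width: 0.0508
grasp_force: 64.7
```

Jar down. I'll release and go for the tin at (0.5665,-0.331).

>>> send_rows --rows "0 0 0 0;0 0 0 0;0 0 0 0;0 0 0 0;0 0 0 0;0 0 0 0" --hand 0

```text
clock: 61.65
eef_pos: [0.4931, 0.0988, 0.0452]
orientation: [[-0.105, 0.994, -0.0], [0.994, 0.105, -0.0], [-0.0, -0.0, -1.0]]
force: [0.5, 0.2, -0.1]
gripper_width: 0.0851
grasp_force: 0.0
```

>>> send_rows --rows "0 0 -1.5 0;0 0 -3 0;0 0 -3 0;0 0 -3 0;0 0 -3 0;0 0 -0.5 0;0 0 0 0;0 0 0 0"

```text
clock: 62.45
eef_pos: [0.4922, 0.0987, 0.1841]
orientation: [[-0.105, 0.994, -0.002], [0.994, 0.105, -0.0], [-0.0, -0.002, -1.0]]
force: [-0.7, 0.0, -0.6]
gripper_width: 0.0853
grasp_force: 0.0
```

Run:
```python
from h import *
go(.5665,-.3312,.185,-82.5)
```

```text
t 62.45 pos [0.4922 0.0987 0.1841] yaw 6.0 shift cm [-43.54   2.88  -0.1 ] turn rad 1.545 q6 -2.6
```

>>> send_rows --rows "-2 0.1 0 0;-4.3 0.3 0 0;-4.5 0.3 0 0;-4.5 0.3 0 0;-4.5 0.3 0 0;-4.5 0.3 0 0;-4.5 0.3 0 0;-4.5 0.3 0 0;-4.3 0.3 0 0;-3.9 0.2 0 0"

```text
clock: 63.45
eef_pos: [0.5628, -0.3128, 0.1828]
orientation: [[-0.104, 0.995, -0.003], [0.995, 0.104, 0.002], [0.002, -0.003, -1.0]]
force: [0.3, 0.4, 0.3]
gripper_width: 0.085
grasp_force: 0.0
```

>>> send_rows --rows "-2 0.1 0 0;0 0 0 0.1;0 0 0 0.14;0 0 0 0.14;0 0 0 0.14;0 0 0 0.14;0 0 0 0.14;0 0 0 0.14;0 0 0 0.14;0 0 0 0.14"

```text
clock: 64.45
eef_pos: [0.5657, -0.3302, 0.1827]
orientation: [[0.9, 0.435, -0.004], [0.435, -0.9, 0.003], [-0.002, -0.004, -1.0]]
force: [0.5, 0.5, 0.0]
gripper_width: 0.0854
grasp_force: 0.0
```

>>> send_rows --rows "0 0 0 0.14;0 0 0 0.14;0 0 0 0.045;0 0 2 0;0 0 2 0;0 0 1 0;0 0 0 0;0 0 0 0"

```text
clock: 65.25
eef_pos: [0.5666, -0.3308, 0.1348]
orientation: [[0.991, 0.13, -0.001], [0.13, -0.991, 0.0], [-0.001, -0.001, -1.0]]
force: [0.9, 0.1, -0.1]
gripper_width: 0.0854
grasp_force: 0.0
```

Run:
```python
from h import *
go(.5665,-.3312,.0455,-82.5)
```

```text
t 65.25 pos [ 0.5666 -0.3308  0.1348] yaw -82.5 shift cm [-0.01  0.04  8.93] turn rad -0.0 q6 46.2
```

>>> send_rows --rows "0 0 2 0;0 0 3 0;0 0 2 0;0 0 1.5 0;0 0 0.4 0;0 0 0 0;0 0 0 0;0 0 0 0"

```text
clock: 66.05
eef_pos: [0.5674, -0.3314, 0.0477]
orientation: [[0.991, 0.13, 0.002], [0.13, -0.991, -0.002], [0.002, 0.002, -1.0]]
force: [-0.9, 0.8, -0.2]
gripper_width: 0.0856
grasp_force: 0.0
```

>>> send_rows --rows "0 0 0 0;0 0 0 0;0 0 0 0;0 0 0 0;0 0 0 0;0 0 0 0;0 0 0 0;0 0 0 0" --hand 1

```text
clock: 66.85
eef_pos: [0.5671, -0.3312, 0.0471]
orientation: [[0.991, 0.13, 0.001], [0.13, -0.991, -0.001], [0.001, 0.001, -1.0]]
force: [-0.2, -0.1, 5.9]
gripper_width: 0.0509
grasp_force: 62.8
```

>>> send_rows --rows "0 0 -0.5 0;0 0 -1.5 0;0 0 -3 0;0 0 -3 0;0 0 -3 0;0 0 -3 0;0 0 0 0;0 0 0 0"

```text
clock: 67.65
eef_pos: [0.5662, -0.3305, 0.1856]
orientation: [[0.991, 0.13, -0.001], [0.13, -0.991, 0.0], [-0.001, -0.001, -1.0]]
force: [-0.9, 0.1, -3.1]
gripper_width: 0.0505
grasp_force: 62.9
```

Run:
```python
from h import *
go(.509,-.0427,.187,6)
```

```text
t 67.65 pos [ 0.5662 -0.3305  0.1856] yaw -82.5 shift cm [ -1.91 -29.28  -0.12] turn rad -1.545 q6 46.2
```

>>> send_rows --rows "-0.1 -2 -0.1 0;-0.3 -4.2 0 0;-0.3 -4.4 0 0;-0.3 -4.4 0 0;-0.3 -4.4 0 0;-0.3 -4.4 0 0;-0.2 -3.5 0 0;-0.1 -2 0 0;0 0 0 -0.1;0 0 0 -0.14"

```text
clock: 68.65
eef_pos: [0.507, -0.0405, 0.1853]
orientation: [[0.929, 0.369, -0.005], [0.369, -0.929, 0.001], [-0.004, -0.003, -1.0]]
force: [0.4, 0.5, -2.9]
gripper_width: 0.051
grasp_force: 63.4
```

>>> send_rows --rows "0 0 0 -0.14;0 0 0 -0.14;0 0 0 -0.14;0 0 0 -0.14;0 0 0 -0.14;0 0 0 -0.14;0 0 0 -0.14;0 0 0 -0.14;0 0 0 -0.14;0 0 0 -0.045"

```text
clock: 69.65
eef_pos: [0.5071, -0.0414, 0.1851]
orientation: [[-0.109, 0.994, -0.005], [0.994, 0.109, 0.002], [0.002, -0.005, -1.0]]
force: [0.0, 0.2, -2.0]
gripper_width: 0.0506
grasp_force: 63.1
```

>>> send_rows --rows "0 0 2 0;0 0 3 0;0 0 2 0;0 0 0 0;0 0 0 0;0 0 0 0"

```text
clock: 70.25
eef_pos: [0.5099, -0.0426, 0.1179]
orientation: [[-0.105, 0.994, 0.001], [0.994, 0.105, -0.0], [-0.0, 0.001, -1.0]]
force: [-0.0, -0.3, -2.0]
gripper_width: 0.0508
grasp_force: 63.2
```

Run:
```python
from h import *
go(.509,-.0427,.0471,6)
```

```text
t 70.25 pos [ 0.5099 -0.0426  0.1179] yaw 6.0 shift cm [-0.   -0.1   7.08] turn rad 0.001 q6 -18.6
```

>>> send_rows --rows "0 -0.1 2 0;0 0 2 0;0 0 1.7 0;0 0 0.8 0;0 0 0.3 0;0 0 0 0;0 0 0 0;0 0 0 0"

```text
clock: 71.05
eef_pos: [0.5093, -0.0431, 0.0501]
orientation: [[-0.105, 0.994, 0.002], [0.994, 0.105, -0.0], [-0.001, 0.002, -1.0]]
force: [-1.0, 0.1, -2.1]
gripper_width: 0.0503
grasp_force: 63.2
```

>>> send_rows --rows "0 0 0.1 0;0 0 0 0;0 0 0 0"

```text
clock: 71.35
eef_pos: [0.5086, -0.0429, 0.0484]
orientation: [[-0.105, 0.994, 0.0], [0.994, 0.105, -0.0], [-0.0, 0.0, -1.0]]
force: [0.8, 1.4, -2.0]
gripper_width: 0.051
grasp_force: 63.2
```

>>> send_rows --rows "0 0 0.1 0;0 0 0.1 0;0 0 0 0;0 0 0 0"

```text
clock: 71.75
eef_pos: [0.5087, -0.043, 0.0471]
orientation: [[-0.105, 0.994, 0.001], [0.994, 0.105, -0.0], [-0.0, 0.0, -1.0]]
force: [-2.0, -0.0, 5.5]
gripper_width: 0.0507
grasp_force: 64.2
```

>>> send_rows --rows "0 0 0 0;0 0 0 0;0 0 0 0;0 0 0 0;0 0 0 0;0 0 0 0" --hand 0

```text
clock: 72.35
eef_pos: [0.5086, -0.0429, 0.0462]
orientation: [[-0.105, 0.994, -0.0], [0.994, 0.105, -0.0], [-0.0, -0.0, -1.0]]
force: [0.1, 0.5, -0.3]
gripper_width: 0.0852
grasp_force: 0.0
```

>>> send_rows --rows "0 0 -1.5 0;0 0 -3 0;0 0 -3 0;0 0 -3 0;0 0 -3 0;0 0 -3 0;0 0 -2 0;0 0 0 0;0 0 0 0"

```text
clock: 73.25
eef_pos: [0.5083, -0.0429, 0.2309]
orientation: [[-0.105, 0.994, -0.0], [0.994, 0.105, -0.0], [-0.0, -0.0, -1.0]]
force: [-0.8, -0.1, 0.4]
gripper_width: 0.0854
grasp_force: 0.0
```

>>> send_rows --rows "-3 -1 0 0;-4 -1 0 0;-4 -1 0 0;-4 -1 0 0;-3 -1 0 0;0 0 0 0;0 0 0 0;0 0 0 0"

```text
clock: 74.05
eef_pos: [0.4772, -0.226, 0.2302]
orientation: [[-0.105, 0.994, -0.002], [0.994, 0.105, 0.002], [0.002, -0.002, -1.0]]
force: [-0.1, 0.2, -0.9]
gripper_width: 0.0854
grasp_force: 0.0
```

Run:
```python
from h import *
np.set_printoptions(precision=4,suppress=True)
t=save('top','top20.png');s=save('side','side20.png')
for n,z in(('bottle_c',.057),('tin_c',.048),('jar_c',.052),('valve_c',.058),('coupling_c',.019)):
  for cn,k in(('side',s),('top',t)):
    for r in spotter.landmark_of(cn,n)[:1]:print(cn,n,round(r['p'],2),atz(k,r['pixel'],z))
a=cv2.resize(cv2.imread('pics/side20.png')[150:330,140:380],(528,396),interpolation=cv2.INTER_CUBIC)
b=cv2.resize(cv2.imread('pics/top20.png')[140:250,195:315],(270,248),interpolation=cv2.INTER_CUBIC)
o=np.zeros((396,798,3),np.uint8);o[:,:528]=a;o[:248,528:]=b;cv2.imwrite('pics/c20.png',o)
```

```text
side bottle_c 0.74 [0.492  0.0328 0.057 ]
top bottle_c 0.59 [0.5048 0.035  0.057 ]
side tin_c 0.69 [ 0.5065 -0.0434  0.048 ]
top tin_c 0.71 [ 0.5084 -0.0377  0.048 ]
side jar_c 0.89 [0.4895 0.106  0.052 ]
top jar_c 0.69 [0.4989 0.1014 0.052 ]
side valve_c 0.77 [0.478  0.3067 0.058 ]
top valve_c 0.76 [0.4699 0.2994 0.058 ]
side coupling_c 0.61 [0.5927 0.1468 0.019 ]
top coupling_c 0.65 [0.5954 0.1438 0.019 ]
```

View pics/c20.png

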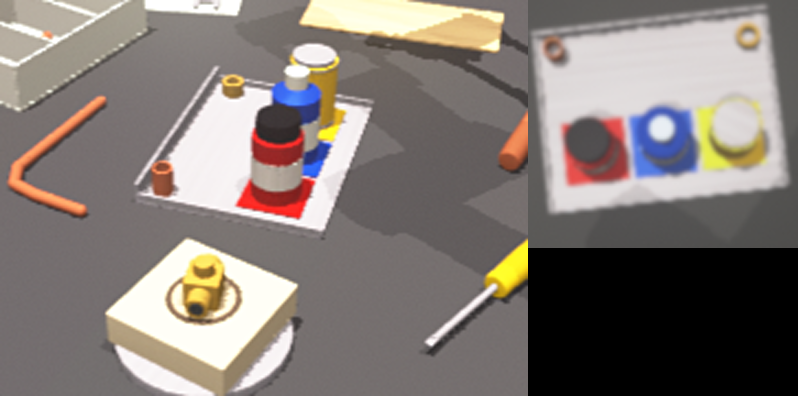

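The containers look the same as at the start, each centred on its pad. The valve stands inside the ring, and the coupling is where it was.

```bash
python3 -c "
from plant import workorder;print(workorder.sign_off())"
```

```text
the job is handed in; nothing more can be done
None
```

The job is handed in: in the last pictures the valve body stands upright on the middle of the firebrick, all three containers are upright on their own pads, and the copper coupling has not moved; sign-off returned no verdict.

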